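# Load a mould into the hand screw press and clamp it

### The arm

A 6-joint arm with a two-finger parallel gripper is mounted at the origin on the work surface. World frame = base frame: x ahead of the robot, y to its left, z up, the work surface at z = 0. Lengths are in m, angles in rad, forces in N, time in s.
With the tool pointing down it reaches from about 0.275 to 0.75 m from the base axis. Payload 10.2 kg.
Tool frame: the origin (TCP) lies between the finger pads; the fingertips stand 19 mm ahead of it and the grasp point (between the pads) is the TCP; z points along the fingers, y is the line along which they close (so a half turn about z gives the same grasp; the last joint's range is limited). The gripper opens to 85 mm and grips with 20 to 120 N. Pads are 22 mm wide; open, the fingers measure 114 mm over their backs; the gripper's body (76 mm by 85 mm) begins 54 mm behind the grasp point. The pads swing forward as they close: fully open they stand 13 mm farther back than shut.
Start: joints at [1.107, 0.313, 1.498, -0, 1.331, -0.223], TCP at [0.125, 0.51, 0.25] pointing down, gripper open.
Joint ranges: [-2.94, 2.94], [-0.97, 2.17], [0.19, 2.56], [-1.23, 4.37], [0.02, 3.11], [-2.88, 2.88]. Speed limits (rad/s): [2.39, 2.39, 3.01, 3.14, 3.14, 3.14].

### API

Orientations are given as a 3x3 rotation matrix whose columns are the frame's x, y, z axes.
In Python, from rig import env, grab_frame, camera_params gives the robot as it stands. The module is installed in compiled form; this text tells all that it offers.
- The arm moves only by the tool send_rows, never from a script. Its argument "moves" is a list of rows, each a list of 2 entries, a list of its own where there are three numbers: the shift along the tool's x, y, z in units of 40 mm (1.0 is 40 mm), then the turn, a rotation vector about the tool's x, y, z in units of 180 degrees (1.0 is 180 degrees). In form: [[[x, y, z], [ax, ay, az]], ...]. A call has 1 to 5 rows; each row shifts and turns the commanded pose from where the row before left it, along the tool's axes as they then stand; what a row does not reach is not made up. A row lasts 1/12 s, in which the tool goes at most 41.7 mm and 7.16 degrees, less where a joint would pass 70% of its speed; a pose out of reach is approached as far as the arm can. A call with a number of a shift or a turn outside -1 to 1 is refused whole. A call with a gripper value outside its range is refused whole. "grip" is the closure, from -1 (fully open) to 1 (shut), set as the call begins (left out, the last holds). The fingers move at their own pace and stop on an object; the grip force is fixed at half the most. Time passes only in rows, so rows that do not move let the fingers close. It gives the time, the measured TCP pose, the force, the opening and the grip force at its end, in the units of the state.
- env.observe(): the state, without advancing time (a new reading comes with each control period).
- grab_frame(name): name is "scene" or "side" or "wrist"; returns the picture (480x640x3 uint8, red, green, blue); there is no depth.
- camera_params(name): a dict with "fovy" (degrees; the focal length in pixels is half the picture's height over the tangent of half this angle, whatever the lens; pixels are square), "cx", "cy" (the principal point, pixels), "R" (3x3) and "t" (3): a world point X has camera coordinates R X + t. Camera axes: x right, y down, z forward; pixel columns grow to the right and rows downward; lengths in m; the calibration is good to about 2 mm. A picture is of the moment at which its call begins: read the wrist's pose just before it. camera_params takes no time and is no camera call; for the wrist camera it gives the pose at the moment of the call.
- env.finish_job(): hands the job in; it is judged then, once.
The state is a dict: "t": time; "q": joint angles; "qd": joint speeds; "effort": joint torques, N m; "tool_pos": TCP position; "orientation": TCP orientation; "wrist_force": force on the tool from outside, world axes, zero at the start; "torque": the same for the moment, N m; "finger_gap": finger opening in m; "gripper_force": force on a finger pad.
Only numpy, scipy, OpenCV 4.12 (cv2) and the standard library are available. Lean on these libraries where they do the work, as an engineer would, in place of code of your own. Each camera call takes 0.05 s, during which the arm holds its last target. There are 200 camera calls.

### The job

Load the rectangular aluminium mould into the hand screw press: it goes in from the press's open front and must lie flat on the bed between the guide strips, fully home against the rear stop. Then wind the T-handle down, clockwise seen from above, regripping the bar by alternate ends as you go, until the plate clamps the mould and the handle is hand-tight. Leave the other things on the bench where they are.

Things in the scene. Friction and masses are not known exactly. Their poses are not given: they have to be found in the camera images.
- mould: Rectangular two-plate aluminium mould, bare metal, dark parting line half way up, 110 mm long (its x), 60 mm wide (y), 45 mm high, 0.64 to 0.96 kg; starts loose and flat on the bench. Origin: centre of its underside. The same either way round.
- press: Hand screw press bolted down: grey base, bright steel bed, two bright columns (radius 9, 56 mm to each side of the screw), grey crosshead, vertical screw with a T-handle on top. Origin: on the screw axis at bench height; x points in from its open front, which faces the robot's right (the mould goes in along +x), z up. Base x -204 to 72 mm, y -75 to 75 mm; bed top 22 mm above the bench.
- bed_home (a point): Point on the bed, under the screw axis (press x 0, y 0, z 22 mm), where the centre of the mould's underside lies when it is fully home. Guide strips on both sides, 66 mm apart and 10 mm high above the bed, run from 62 mm in front of it to 56 mm behind it; flared mouths continue them to 88 mm in front, 88 mm apart there.
- bed_front (a point): Point on the bed's free front part, 132 mm in front of the screw axis (press x -132 mm), level with the bed top (z 22 mm). A mould set down with its centre here lies flat on the bed just in front of the flared mouths, and an upright gripper (75 mm deep) clears the T-handle in any position of the bar.
- rear_stop (a point): Middle of the foot of the rear stop's face: 55 mm behind the screw axis, on the bed. The stop stands 17 mm above the bed. There is no room for an upright gripper under the crosshead: the mould is pushed home by its front face, fingers tilted 35 to 40 degrees and just above the guide strips; it slides with 3 to 7 N.
- crosshead (a point): Centre of the crosshead's top, 140 mm above the bench, on the screw axis. The crosshead spans 22 mm in front of and behind the axis and 75 mm to each side, underside 112 mm above the bench. On it stand the boss (radius 21, to 150 mm) and the column nuts (radius 14, to 155 mm, 56 mm to each side).
- platen: The press's pressing plate with its screw: steel, 90 (x) by 82 (y) by 14 mm thick. Origin: centre of its underside, on the screw axis. It starts 5 to 9.5 mm above the top of a mould that lies on the bed and comes down 10 mm for each full clockwise turn of the handle; it does not turn itself.
- handle: The T-handle on top of the screw: dark hub (radius 13.5, 30 mm high), bright round bar 12 mm thick, 152 mm long, with end collars (radius 8.5) on its last 9 mm. Origin: bar's centre, on the screw axis; x along the bar, z up. 204 to 200 mm above the bench at the start, 195 mm when clamped. Clockwise from above lowers the plate; 3.2 to 5.9 rad from the start until it meets the mould.
- bar_end (a point): Point on the bar 56 mm from the screw axis on the +x side: a good grasp, from above across the bar; the other end is alike. Turning freely takes 0.2 N m and a little more with speed (4 to 6 N here). Once the plate bears on the mould this climbs by about 0.6 N m per rad (10 N per rad here). Hand-tight is 0.5 to 0.7 N m (9 to 12 N here); the screw holds by itself when let go.
- flask: A round steel mould, 72 mm across and 42 mm high; not the one to load. Bystander, to be left alone. Origin: on its underside, at its middle.
- tub: Clear open plastic tub, 110 mm across, 62 mm high. Bystander, to be left alone. Origin: on its underside, at its middle.
- tub_lid: Blue round lid of the tub, 116 mm across, 9 mm high. Bystander, to be left alone. Origin: on its underside, at its middle.
- jar: White closed jar, 68 mm across, 68 mm high. Bystander, to be left alone. Origin: on its underside, at its middle.
- scraper: Scraper with wooden handle and brass blade, 200 mm long, lying flat. Bystander, to be left alone. Origin: on its underside, near its middle; x along it.
- spanner: Steel spanner, 190 mm long, lying flat. Bystander, to be left alone. Origin: on its underside, near its middle; x along it.
- release_can: Pale aluminium bottle with white cap, 54 mm across, 160 mm high. Bystander, to be left alone. Origin: on its underside, at its middle.

How it is judged:
By the outcome, as a careful person would: the job done as asked, in the order asked, and still so for the second after the job is handed in, with the robot touching nothing.
It also fails if it takes over 72 s, if anything falls off the work surface, if the arm or the gripper's body presses on something with over 40 N, if the wrist force passes 120 N, or if a joint passes its speed limit or range.

## Working session

There is one attempt and no reset: what is moved stays moved. The work goes in short steps, Python scripts to look and compute and a tool call to move; the robot and the scene stay as the last step left them, time stands still between calls to the robot, and variables do not carry over. Pictures are saved under pics/ and viewed, at most 10 in all, crops included, and the job is handed in when it is done.

Besides the shell and the picture viewer there is one more tool, called after "Request:" as a command line: name --argument value ..., lists and objects as JSON in quotes. send_rows: Moves the arm, as the interface text tells. Shifts and turns lie within -1 to 1; 1 stands for 40 mm of shift or 180 degrees of turn. Its arguments: {"type":"object","properties":{"moves":{"type":"array","items":{"type":"array"}},"grip":{"type":"number"}},"required":["moves"]}

```bash
mkdir -p pics; python3 - <<'E'
from rig import env, grab_frame, camera_params
import cv2, numpy as np
for n in("scene","side"):
    im=grab_frame(n); cv2.imwrite(f"pics/{n}0.png",im[:,:,::-1])
    p=camera_params(n); print(n,p["fovy"],p["cx"],p["cy"],(-p["R"].T@p["t"]).round(3),p["R"].round(3).tolist())
s=env.observe(); print({k:np.round(v,3).tolist() for k,v in s.items()})
E
```

```text
scene 54.157507992617894 322.85642512131733 235.8949542292868 [1.322 0.343 0.997] [[-0.467, 0.884, 0.022], [0.607, 0.339, -0.719], [-0.643, -0.323, -0.694]]
side 47.33068185415366 316.0948279184218 248.2165342838935 [ 0.056 -0.732  1.135] [[0.834, -0.552, 0.003], [-0.421, -0.64, -0.643], [0.357, 0.535, -0.766]]
{'t': 0.1, 'q': [1.107, 0.313, 1.498, 0.0, 1.331, -0.223], 'qd': [-0.0, -0.0, -0.002, -0.0, 0.001, -0.002], 'effort': [0.003, -41.29, -26.015, -0.0, 0.003, -0.0], 'tool_pos': [0.125, 0.51, 0.25], 'orientation': [[-0.971, 0.239, -0.001], [0.239, 0.971, -0.001], [0.0, -0.001, -1.0]], 'wrist_force': [-0.53, -0.152, -0.025], 'torque': [0.0, -0.057, 0.005], 'gripper_force': 0.0, 'finger_gap': 0.085}
```

View pics/scene0.png

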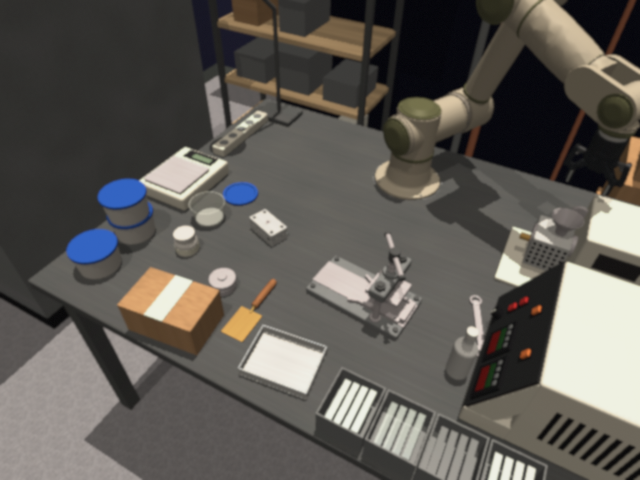

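View pics/side0.png

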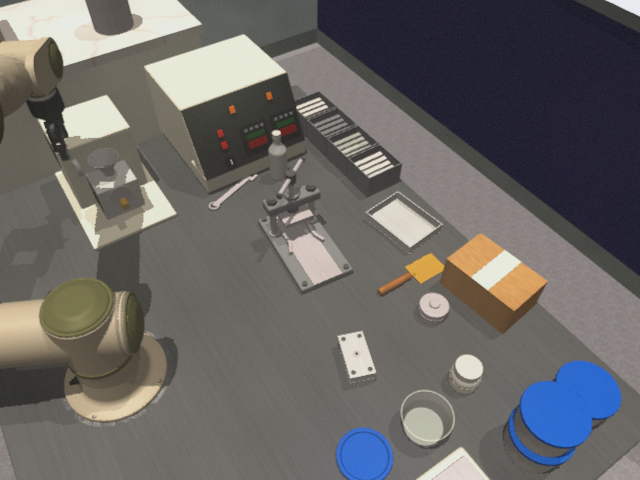

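The scene view shows the mould at about (268,226) and the press base running from (310,285) to (418,300). In the side view the mould is at (356,357), and the base corners are near (308,287), (350,266) and (262,215). I'll make a first measurement from these two views.

```bash
cat > h.py <<'E'
from rig import env, grab_frame, camera_params
import cv2, numpy as np
def ray(p,uv):
    f=240/np.tan(np.radians(p["fovy"]/2)); d=np.array([(uv[0]-p["cx"])/f,(uv[1]-p["cy"])/f,1.])
    return -p["R"].T@p["t"], p["R"].T@d
def plane(p,uv,z):
    o,d=ray(p,uv); return o+d*(z-o[2])/d[2]
def tri(a,b):
    A=[];B=[]
    for p,uv in (a,b):
        o,d=ray(p,uv); d=d/np.linalg.norm(d); M=np.eye(3)-np.outer(d,d); A.append(M);B.append(M@o)
    return np.linalg.lstsq(np.vstack(A),np.hstack(B),rcond=None)[0]
def proj(p,X):
    f=240/np.tan(np.radians(p["fovy"]/2)); c=p["R"]@X+p["t"]; return np.array([f*c[0]/c[2]+p["cx"],f*c[1]/c[2]+p["cy"]])
E
python3 - <<'E'
from h import *
P={n:camera_params(n) for n in("scene","side")}
def crop(n,x,y,w,h,k):
    im=cv2.imread(f"pics/{n}0.png")[y:y+h,x:x+w]; return cv2.resize(im,None,fx=k,fy=k,interpolation=cv2.INTER_CUBIC)
# mould crops and press crops, 2x2
a=np.hstack([crop("scene",238,196,60,55,5),crop("side",326,322,60,55,5)])
b=np.hstack([crop("scene",300,225,125,115,2.4),crop("side",250,150,125,115,2.4)])
cv2.imwrite("pics/c1.png",np.vstack([a,b])); print(a.shape,b.shape)
t=tri((P["scene"],(268,226)),(P["side"],(356,357)));print(t)
print(plane(P["side"],(308,287),.022),plane(P["side"],(350,266),.022),plane(P["side"],(262,215),.022))
E
```

```text
(275, 600, 3) (276, 600, 3)
[ 0.46886431 -0.27446419  0.02710872]
[ 0.48784349 -0.04944855  0.022     ] [ 0.61487766 -0.05304606  0.022     ] [0.51543778 0.22948041 0.022     ]
```

View pics/c1.png

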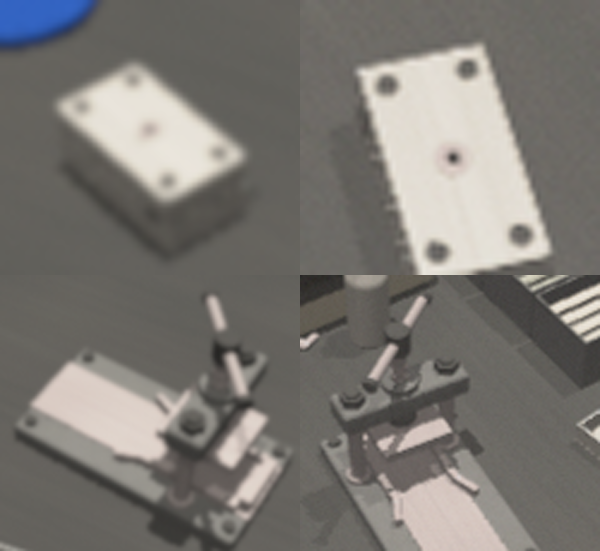

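Crops: the mould's top centre dimple is at scene (268,222) and side (356.6,353.6). The press opens toward -y, and the bar lies roughly along ±x. Next I'll get the contours and the wrist camera mounting.

```bash
python3 - <<'E'
from h import *
P={n:camera_params(n) for n in("scene","side")}
t=tri((P["scene"],(268,222)),(P["side"],(356.6,353.6)));print("dimple",t)
im=cv2.imread("pics/side0.png"); g=im.min(2)
m=np.zeros_like(g); m[322:390,326:386]=(g[322:390,326:386]>150)*255
c=max(cv2.findContours(m,0,1)[0],key=cv2.contourArea)[:,0]
w=np.array([plane(P["side"],u,.045)[:2] for u in c.astype(float)])
r=cv2.minAreaRect((w*1000).astype(np.float32)); print(r, (cv2.boxPoints(r)).round(1).tolist())
s=env.observe(); p=camera_params("wrist"); R=np.array(s["orientation"]); C=-p["R"].T@p["t"]
print("cam in tool",(R.T@(C-s["tool_pos"])).round(4),"axes",(R.T@p["R"].T).round(3).tolist(),p["fovy"],p["cx"],p["cy"])
# press base corners
for n,q in (("scene",[(300+15/2.4,225+430/2.4-275/2.4)]),):print(q)
E
```

```text
dimple [ 0.46860359 -0.27434453  0.04315835]
((468.50775146484375, -276.57952880859375), (109.5244369506836, 59.5433349609375), 69.6633071899414) [[421.6000061035156, -317.6000061035156], [477.3999938964844, -338.29998779296875], [515.5, -235.60000610351562], [459.6000061035156, -214.89999389648438]]
cam in tool [ 0.0723 -0.0017 -0.1241] axes [[0.0, -0.96, -0.279], [1.0, -0.0, 0.001], [-0.001, -0.279, 0.96]] 60.907525249173226 321.8337348020337 237.94304618184074
[(306.25, 289.58333333333337)]
```

Mould: centre (0.4685, -0.276), top at 0.043–0.045, long axis at 69.7°. I'll lift, turn, and move the wrist camera over the press.

Request:
send_rows --moves '[[[0,0,-0.3],[0,0,0.039]],[[0,0,-0.3],[0,0,0.039]],[[0,0,-0.3],[0,0,0.039]],[[0,0,-0.3],[0,0,0.039]],[[0,0,-0.3],[0,0,0.039]]]' --grip -1

```text
t: 0.52
tool_pos: [0.1251, 0.5097, 0.3105]
orientation: [[-0.653, 0.757, -0.0], [0.757, 0.653, -0.001], [-0.0, -0.001, -1.0]]
wrist_force: [0.3, -0.6, 1.9]
finger_gap: 0.0855
gripper_force: 0.0
```

Request:
send_rows --moves '[[[0,0,-0.3],[0,0,0.039]],[[0,0,-0.3],[0,0,0.039]],[[0,0,-0.3],[0,0,0.039]],[[0,0,-0.3],[0,0,0.039]],[[0,0,-0.3],[0,0,0.039]]]'

```text
t: 0.93
tool_pos: [0.1251, 0.5098, 0.3706]
orientation: [[-0.099, 0.995, -0.0], [0.995, 0.099, -0.001], [-0.001, -0.0, -1.0]]
wrist_force: [-0.2, 0.9, 0.4]
finger_gap: 0.0856
gripper_force: 0.0
```

Request:
send_rows --moves '[[[0,0,-0.3],[0,0,0.039]],[[0,0,-0.3],[0,0,0.039]],[[-0.5,0.57,0],[0,0,0]],[[-0.5,0.57,0],[0,0,0]],[[-0.5,0.57,0],[0,0,0]]]'

```text
t: 1.35
tool_pos: [0.1849, 0.44, 0.3939]
orientation: [[0.139, 0.99, -0.0], [0.99, -0.139, -0.001], [-0.001, -0.0, -1.0]]
wrist_force: [1.4, 0.0, -0.4]
finger_gap: 0.0854
gripper_force: 0.0
```

Request:
send_rows --moves '[[[-0.5,0.57,0],[0,0,0]],[[-0.5,0.57,0],[0,0,0]],[[-0.5,0.57,0],[0,0,0]],[[-0.5,0.57,0],[0,0,0]],[[-0.5,0.57,0],[0,0,0]]]'

```text
t: 1.77
tool_pos: [0.284, 0.3247, 0.3941]
orientation: [[0.14, 0.99, -0.0], [0.99, -0.14, -0.0], [-0.0, -0.0, -1.0]]
wrist_force: [-0.6, 1.0, -0.2]
finger_gap: 0.0855
gripper_force: 0.0
```

Request:
send_rows --moves '[[[-0.5,0.57,0],[0,0,0]],[[-0.5,0.57,0],[0,0,0]],[[-0.5,0.57,0],[0,0,0]],[[-0.5,0.57,0],[0,0,0]],[[-0.5,0.57,0],[0,0,0]]]'

```text
t: 2.18
tool_pos: [0.383, 0.2096, 0.3941]
orientation: [[0.14, 0.99, -0.0], [0.99, -0.14, -0.0], [-0.0, -0.0, -1.0]]
wrist_force: [0.4, 0.4, -0.8]
finger_gap: 0.0855
gripper_force: 0.0
```

Request:
send_rows --moves '[[[-0.5,0.57,0],[0,0,0]],[[-0.5,0.57,0],[0,0,0]],[[-0.5,0.57,0],[0,0,0]],[[-0.5,0.57,0],[0,0,0]],[[-0.5,0.57,0],[0,0,0]]]'

```text
t: 2.6
tool_pos: [0.482, 0.0946, 0.394]
orientation: [[0.14, 0.99, -0.001], [0.99, -0.14, 0.0], [-0.0, -0.001, -1.0]]
wrist_force: [0.1, 0.7, 0.3]
finger_gap: 0.0858
gripper_force: 0.0
```

Request:
send_rows --moves '[[[-0.5,0.57,0],[0,0,0]],[[-0.5,0.57,0],[0,0,0]],[[0,0,0],[0,0,0]],[[0,0,0],[0,0,0]]]'

```text
t: 2.93
tool_pos: [0.5213, 0.0491, 0.3933]
orientation: [[0.142, 0.99, -0.002], [0.99, -0.142, 0.0], [0.0, -0.002, -1.0]]
wrist_force: [-0.4, 0.7, -0.0]
finger_gap: 0.0856
gripper_force: 0.0
```

```bash
python3 - <<'E'
from h import *
import pickle
s=env.observe();p=camera_params("wrist");im=grab_frame("wrist");cv2.imwrite("pics/w1.png",im[:,:,::-1]);pickle.dump(p,open("w1.pkl","wb"))
print(s["t"],s["tool_pos"],np.round(s["orientation"],3).tolist())
E
```

```text
2.9333 [0.52125452 0.04911714 0.39331465] [[0.142, 0.99, -0.002], [0.99, -0.142, 0.0], [0.0, -0.002, -1.0]]
```

View pics/w1.png

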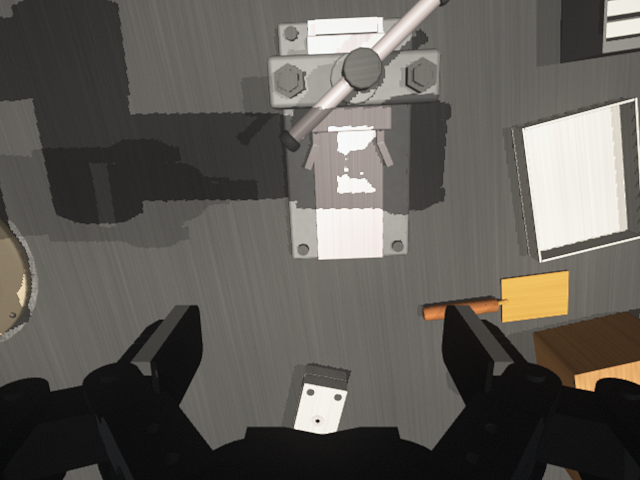

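Wrist view: the column nuts are at (289,81) and (421,75), the hub at (362,68) and the near bar collar at (291,140). The bed's front edge runs (316,258)–(383,258), and the mould dimple is at (317,421). Next I'll compute the press frame and the bar.

```bash
python3 - <<'E'
from h import *
import pickle
W=pickle.load(open("w1.pkl","rb")); S=camera_params("side"); C=camera_params("scene")
print("dimple",tri((W,(317,421)),(S,(356.6,353.6))))
a,b=plane(W,(289,81),.155),plane(W,(421,75),.155); m=(a+b)/2; d=b-a
print("nuts",a,b,"axis",m,"dist",np.linalg.norm(d),"yaw of x",np.degrees(np.arctan2(d[1],d[0]))+90)
L,R_=plane(W,(316,258),.022),plane(W,(383,258),.022); print("bed front",L,R_)
print("base corners",plane(W,(293,259),.018),plane(W,(408,255),.018))
print("end",tri((W,(291,140)),(C,(388,236))),tri((W,(291,140)),(S,(280.5,193))))
print("nut tri", tri((W,(289,81)),(S,(250+52/2.4,150+123/2.4))),tri((W,(421,75)),(S,(250+148/2.4,150+87/2.4))))
print("bed front tri",tri((W,(316,258)),(S,(308,287))))
e=plane(W,(291,140),.202); h=plane(W,(362,68),.215);e2=plane(W,(443,0),.202); print("bar",e,h,e2,np.degrees(np.arctan2(*(e2-e)[1::-1])))
im=cv2.imread("pics/w1.png"); cv2.imwrite("pics/c2.png",cv2.resize(im[0:270,240:470],None,fx=2.2,fy=2.2,interpolation=2))
E
```

```text
dimple [ 0.46741686 -0.27757037  0.04629591]
nuts [0.50641229 0.15248974 0.155     ] [0.6154328  0.14158194 0.155     ] axis [0.56092254 0.14703584 0.155     ] dist 0.10956483351276054 yaw of x 84.28641638340363
bed front [ 0.49736391 -0.04941409  0.022     ] [ 0.58236588 -0.06153005  0.022     ]
base corners [ 0.46745803 -0.04791784  0.018     ] [ 0.61509487 -0.06345757  0.018     ]
end [0.50291427 0.10903732 0.1957024 ] [0.50765815 0.10547018 0.21245641]
nut tri [0.50745799 0.15230586 0.14550046] [0.62041148 0.1410226  0.14643958]
bed front tri [ 0.49329694 -0.04873475  0.01821996]
bar [0.50409852 0.10674295 0.202     ] [0.5613713  0.14789475 0.215     ] [0.62288798 0.18449338 0.202     ] 33.20566907804787
```

View pics/c2.png

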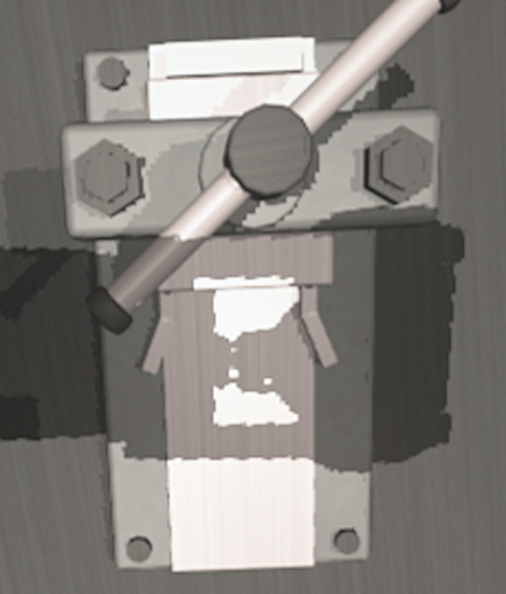

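Press axis is at about (0.5615, 0.1475) with yaw 84.2°, and the bar lies at about 33°. I'll go above the mould.

Request:
send_rows --moves '[[[0,0,0],[0,0,0.0336]],[[0,0,0],[0,0,0.0336]],[[-0.675,0.131,0.5],[0,0,0]],[[-0.675,0.131,0.5],[0,0,0]],[[-0.675,0.131,0.5],[0,0,0]]]'

```text
t: 3.4
tool_pos: [0.5068, -0.0309, 0.334]
orientation: [[0.342, 0.94, 0.001], [0.94, -0.342, -0.0], [0.0, 0.001, -1.0]]
wrist_force: [1.2, -0.6, -0.3]
finger_gap: 0.0855
gripper_force: 0.0
```

Request:
send_rows --moves '[[[-0.675,0.131,0.5],[0,0,0]],[[-0.675,0.131,0.5],[0,0,0]],[[-0.675,0.131,0.5],[0,0,0]],[[-0.675,0.131,0.5],[0,0,0]],[[-0.675,0.131,0.5],[0,0,0]]]'

```text
t: 3.82
tool_pos: [0.4853, -0.1672, 0.2339]
orientation: [[0.343, 0.939, 0.001], [0.939, -0.343, -0.0], [-0.0, 0.001, -1.0]]
wrist_force: [-0.0, 0.4, -0.0]
finger_gap: 0.0854
gripper_force: 0.0
```

Request:
send_rows --moves '[[[-0.675,0.131,0.5],[0,0,0]],[[-0.675,0.131,0.5],[0,0,0]],[[-0.675,0.131,0.5],[0,0,0]],[[-0.675,0.131,0.5],[0,0,0]],[[0,0,0],[0,0,0]]]'

```text
t: 4.23
tool_pos: [0.4665, -0.2775, 0.151]
orientation: [[0.346, 0.938, -0.004], [0.938, -0.346, 0.003], [0.001, -0.004, -1.0]]
wrist_force: [0.1, -1.2, -0.9]
finger_gap: 0.0852
gripper_force: 0.0
```

```bash
python3 - <<'E'
from h import *
p=camera_params("wrist");s=env.observe();im=grab_frame("wrist");cv2.imwrite("pics/w2.png",im[:,:,::-1])
print(s["t"],s["tool_pos"],np.round(s["orientation"],3).tolist())
c=np.array([.468,-.2765,.045]);print(proj(p,c))
g=im.min(2); _,m=cv2.threshold(g,150,255,0)
for q in cv2.findContours(m,0,1)[0]:
    if cv2.contourArea(q)>1500:
        w=np.array([plane(p,u,.045)[:2]*1000 for u in q[:,0].astype(float)],np.float32); print(cv2.boundingRect(q),cv2.minAreaRect(w))
E
```

```text
4.2333 [ 0.46652754 -0.27754813  0.15101733] [[0.346, 0.938, -0.004], [0.938, -0.346, 0.003], [0.001, -0.004, -1.0]]
[326.54370157 239.38798022]
(398, 394, 68, 57) ((490.5574645996094, -416.96783447265625), (48.53542709350586, 31.363304138183594), 41.53303527832031)
(262, 145, 123, 235) ((457.530517578125, -293.11358642578125), (150.3965301513672, 74.33496856689453), 74.14263916015625)
```

View pics/w2.png

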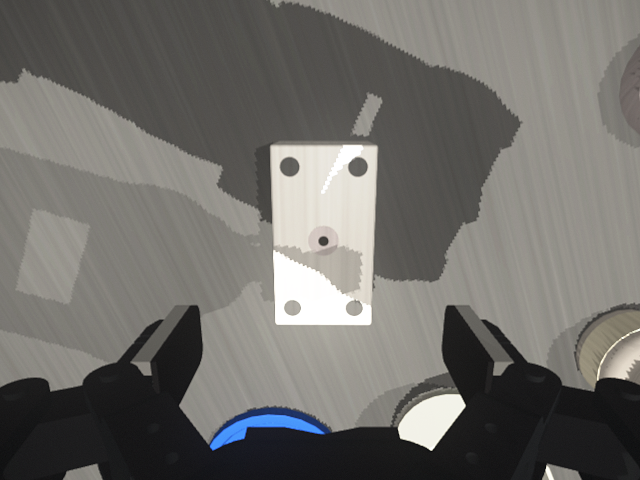

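The mould's corners are at (271,146), (377,145), (372,324) and (275,324), with the dimple at (323,241). The gripper is centred and aligned, so I'll descend and grip.

Request:
send_rows --moves '[[[0,0,0.7],[0,0,0]],[[0,0,0.7],[0,0,0]],[[0,0,0.7],[0,0,0]],[[0,0,0.7],[0,0,0]],[[0,0,0.45],[0,0,0]]]'

```text
t: 4.7
tool_pos: [0.4685, -0.2737, 0.0231]
orientation: [[0.342, 0.94, -0.001], [0.94, -0.342, 0.001], [0.001, -0.001, -1.0]]
wrist_force: [-1.0, 0.6, -0.5]
finger_gap: 0.0854
gripper_force: 0.0
```

Request:
send_rows --moves '[[[0,0,0],[0,0,0]],[[0,0,0],[0,0,0]],[[0,0,0],[0,0,0]],[[0,0,0],[0,0,0]],[[0,0,0],[0,0,0]]]' --grip 1

```text
t: 5.12
tool_pos: [0.4691, -0.2757, 0.026]
orientation: [[0.344, 0.939, 0.002], [0.939, -0.344, -0.001], [-0.0, 0.002, -1.0]]
wrist_force: [2.1, 4.0, 6.3]
finger_gap: 0.0591
gripper_force: 69.0
```

Request:
send_rows --moves '[[[0,0,0],[0,0,0]],[[0,0,0],[0,0,0]],[[0,0,0],[0,0,0]],[[0,0,0],[0,0,0]]]'

```text
t: 5.45
tool_pos: [0.4691, -0.2757, 0.026]
orientation: [[0.344, 0.939, 0.002], [0.939, -0.344, -0.001], [-0.0, 0.002, -1.0]]
wrist_force: [0.4, 4.3, 7.4]
finger_gap: 0.0595
gripper_force: 69.2
```

Gripped (59.5 mm). I'll lift, turn to the press yaw, and carry it to above bed_front.

Request:
send_rows --moves '[[[0,0,-0.3],[0,0,0]],[[0,0,-0.4],[0,0,0]],[[0,0,-0.4],[0,0,0]],[[0,0,-0.4],[0,0,-0.0265]],[[0,0,-0.4],[0,0,-0.0265]]]'

```text
t: 5.87
tool_pos: [0.468, -0.2757, 0.1016]
orientation: [[0.18, 0.984, -0.0], [0.984, -0.18, -0.0], [-0.0, -0.0, -1.0]]
wrist_force: [0.8, -0.4, -6.0]
finger_gap: 0.0592
gripper_force: 67.8
```

Request:
send_rows --moves '[[[0,0,0],[0,0,-0.0265]],[[0.5,0.08,0],[0,0,0]],[[0.63,0.1,0],[0,0,0]],[[0.63,0.1,0],[0,0,0]],[[0.63,0.1,0],[0,0,0]]]'

```text
t: 6.28
tool_pos: [0.493, -0.1813, 0.1009]
orientation: [[0.102, 0.995, -0.0], [0.995, -0.102, -0.0], [-0.0, -0.0, -1.0]]
wrist_force: [0.1, 0.5, -6.4]
finger_gap: 0.0594
gripper_force: 67.9
```

Request:
send_rows --moves '[[[0.63,0.1,0],[0,0,0]],[[0.63,0.1,0],[0,0,0]],[[0.63,0.1,0],[0,0,0]],[[0.63,0.1,0],[0,0,0]],[[0.63,0.1,0],[0,0,0]]]'

```text
t: 6.7
tool_pos: [0.5258, -0.0578, 0.1009]
orientation: [[0.102, 0.995, 0.0], [0.995, -0.102, -0.0], [-0.0, 0.0, -1.0]]
wrist_force: [-0.4, -0.3, -7.3]
finger_gap: 0.0593
gripper_force: 67.9
```

Request:
send_rows --moves '[[[0.63,0.1,0],[0,0,0]],[[0.6,0.1,0],[0,0,0]],[[0.36,0.06,0],[0,0,0]],[[0,0,0],[0,0,0]],[[0,0,0],[0,0,0]]]'

```text
t: 7.12
tool_pos: [0.5425, 0.0037, 0.1007]
orientation: [[0.1, 0.995, -0.0], [0.995, -0.1, -0.0], [-0.0, -0.0, -1.0]]
wrist_force: [-1.0, -1.3, -6.6]
finger_gap: 0.0592
gripper_force: 67.8
```

```bash
python3 - <<'E'
from h import *
p=camera_params("wrist");s=env.observe();im=grab_frame("wrist");cv2.imwrite("pics/w3.png",im[:,:,::-1])
T=s["tool_pos"];R=np.array(s["orientation"]);print(s["t"],T,R.round(3).tolist(),s["wrist_force"])
a=np.array([.5615,.1475]);x=np.array([.1011,.9949]);print("press xy",(T[:2]-a)@x,(T[:2]-a)@[-x[1],x[0]])
# where would press points appear
for X in[(-88,44,32),(-88,-44,32),(-62,33,32),(-62,-33,32),(-22,75,140),(-22,-75,140)]:
    X=np.array(X)/1000; w=np.r_[a+X[0]*x+X[1]*np.array([-x[1],x[0]]),X[2]];print(X,proj(p,w).round(1))
E
```

```text
7.1167 [0.54245066 0.00373252 0.10067067] [[0.1, 0.995, -0.0], [0.995, -0.1, -0.0], [-0.0, -0.0, -1.0]] [-1.02223639 -1.29759933 -6.59340199]
press xy -0.14496015642570909 0.00441729420914432
[-0.088  0.044  0.032] [239.9 147.4]
[-0.088 -0.044  0.032] [430.4 147.6]
[-0.062  0.033  0.032] [261.5  87.6]
[-0.062 -0.033  0.032] [410.   87.7]
[-0.022  0.075  0.14 ] [-100.2 -224. ]
[-0.022 -0.075  0.14 ] [ 820.3 -222.4]
```

View pics/w3.png

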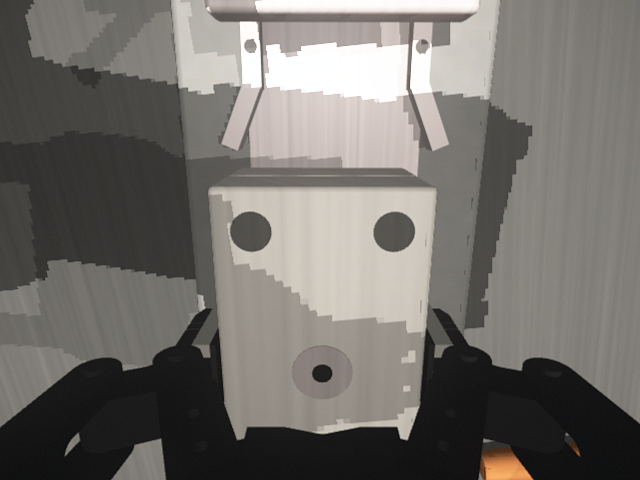

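The mould is held squarely over the bed front. The mouth tips at (243,150) and (431,150) match my predicted pixels to within a few px, so the press frame is good. I'll shift +15 mm in and +4.4 mm in tool y, then lower.

Request:
send_rows --moves '[[[0.2,0.06,0],[0,0,0]],[[0.17,0.05,0.3],[0,0,0]],[[0,0,0.6],[0,0,0]],[[0,0,0.3],[0,0,0]],[[0,0,0.05],[0,0,0]]]'

```text
t: 7.58
tool_pos: [0.5478, 0.0179, 0.0481]
orientation: [[0.102, 0.995, -0.003], [0.995, -0.102, 0.001], [0.0, -0.003, -1.0]]
wrist_force: [0.1, -0.3, -5.9]
finger_gap: 0.0596
gripper_force: 68.2
```

Request:
send_rows --moves '[[[0,0,0.03],[0,0,0]],[[0,0,0.03],[0,0,0]],[[0,0,0],[0,0,0]]]'

```text
t: 7.83
tool_pos: [0.5487, 0.0175, 0.0482]
orientation: [[0.102, 0.995, 0.001], [0.995, -0.102, -0.0], [-0.0, 0.001, -1.0]]
wrist_force: [1.2, 0.1, -6.7]
finger_gap: 0.0593
gripper_force: 68.4
```

Request:
send_rows --moves '[[[0,0,0.025],[0,0,0]],[[0,0,0.025],[0,0,0]],[[0,0,0],[0,0,0]]]'

```text
t: 8.08
tool_pos: [0.5489, 0.0175, 0.0479]
orientation: [[0.101, 0.995, 0.001], [0.995, -0.101, -0.0], [-0.0, 0.001, -1.0]]
wrist_force: [-5.1, 0.2, 10.1]
finger_gap: 0.0592
gripper_force: 70.0
```

Request:
send_rows --moves '[[[0,0,0.02],[0,0,0]],[[0,0,0],[0,0,0]]]'

```text
t: 8.25
tool_pos: [0.5489, 0.0175, 0.0478]
orientation: [[0.101, 0.995, 0.001], [0.995, -0.101, -0.0], [-0.0, 0.001, -1.0]]
wrist_force: [-8.5, -0.4, 19.0]
finger_gap: 0.0589
gripper_force: 71.0
```

The mould rests on the bed. I'll release, rise, back off, tilt 37° and close the fingers.

Request:
send_rows --moves '[[[0,0,0],[0,0,0]],[[0,0,0],[0,0,0]],[[0,0,0],[0,0,0]],[[0,0,0],[0,0,0]],[[0,0,-0.2],[0,0,0]]]' --grip -1

```text
t: 8.67
tool_pos: [0.5479, 0.0176, 0.0523]
orientation: [[0.102, 0.995, -0.002], [0.995, -0.102, 0.0], [0.0, -0.002, -1.0]]
wrist_force: [-0.4, -0.4, 0.1]
finger_gap: 0.0853
gripper_force: 0.0
```

Request:
send_rows --moves '[[[0,0,-0.5],[0,0,0]],[[0,0,-0.7],[0,0,0]],[[0,0,-0.5],[0,0,0]],[[-0.5,0,0],[0,0,0]],[[-0.7,0,0],[0,0,0]]]'

```text
t: 9.08
tool_pos: [0.5443, -0.0295, 0.1231]
orientation: [[0.098, 0.995, 0.003], [0.995, -0.098, -0.001], [-0.0, 0.003, -1.0]]
wrist_force: [-0.1, -0.2, -0.2]
finger_gap: 0.0856
gripper_force: 0.0
```

Request:
send_rows --moves '[[[-0.7,0,0],[0,0,0]],[[-0.5,0,0],[0,0,0]],[[0,0,0],[0,0.034,0]],[[0,0,0],[0,0.034,0]],[[0,0,0],[0,0.034,0]]]' --grip 1

```text
t: 9.5
tool_pos: [0.5393, -0.0782, 0.1224]
orientation: [[0.095, 0.995, 0.035], [0.943, -0.101, 0.318], [0.319, 0.003, -0.948]]
wrist_force: [-0.3, 0.1, -0.2]
finger_gap: 0.0253
gripper_force: 0.0
```

Request:
send_rows --moves '[[[0,0,0],[0,0.034,0]],[[0,0,0],[0,0.034,0]],[[0,0,0],[0,0.034,0]],[[0,0,0],[0,0,0]],[[0,0,0],[0,0,0]]]'

```text
t: 9.92
tool_pos: [0.5387, -0.0786, 0.1209]
orientation: [[0.083, 0.995, 0.061], [0.799, -0.103, 0.593], [0.596, -0.001, -0.803]]
wrist_force: [0.2, 0.2, 0.6]
finger_gap: -0.0
gripper_force: 0.0
```

```bash
cat >> h.py <<'E'
A=np.array([.5615,.1475]);XP=np.array([.1011,.9949]);YP=np.array([-XP[1],XP[0]])
def pr(T): d=np.array(T)[:2]-A; return np.r_[d@XP,d@YP,T[2]]
E
python3 - <<'E'
from h import *
s=env.observe();T=s["tool_pos"];R=np.array(s["orientation"]);print(s["t"],T,pr(T),R.round(3).tolist(),s["finger_gap"])
z=R[:,2];print("tilt",np.degrees(np.arccos(-z[2])),"q",np.round(s["q"],2))
im=grab_frame("side");P=camera_params("side");g=im.min(2)
m=np.zeros_like(g);m[190:330,240:400]=(g[190:330,240:400]>150)*255
cv2.imwrite("pics/s3.png",cv2.resize(im[150:330,230:420,::-1],None,fx=3,fy=3))
E
```

```text
9.9167 [ 0.5386827  -0.07862033  0.12087394] [-2.27273942e-01 -1.59833971e-04  1.20873935e-01] [[0.083, 0.995, 0.061], [0.799, -0.103, 0.593], [0.596, -0.001, -0.803]] -2.0935267871479266e-05
tilt 36.57655837156772 q [-0.6   0.6   1.56  0.56  1.36 -0.73]
```

View pics/s3.png

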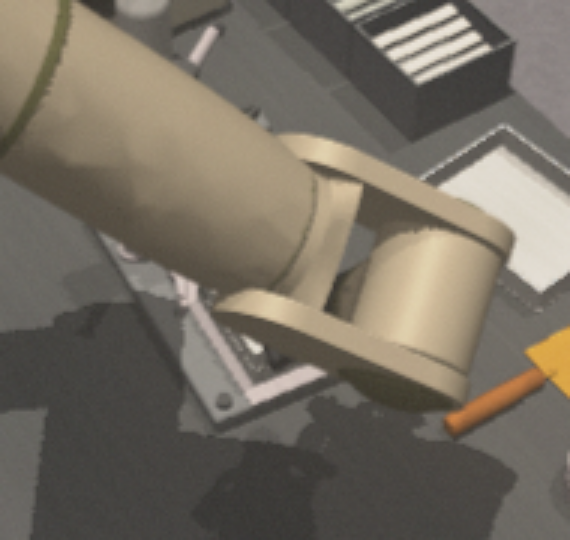

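The arm hides the mould in the side view, but the tool pose is right: press x -227, y 0, tilt 36.6°. I'll lower to z ≈ 0.057 and push gently along +x.

Request:
send_rows --moves '[[[-0.32,0,0.43],[0,0,0]],[[-0.32,0,0.43],[0,0,0]],[[-0.31,0,0.42],[0,0,0]],[[0,0,0],[0,0,0]]]'

```text
t: 10.3
tool_pos: [0.5376, -0.0762, 0.055]
orientation: [[0.082, 0.995, 0.056], [0.798, -0.1, 0.595], [0.597, -0.004, -0.802]]
wrist_force: [0.2, -0.2, -0.8]
finger_gap: 0.0002
gripper_force: 0.0
```

Request:
send_rows --moves '[[[0.2,0,0.149],[0,0,0]],[[0.2,0,0.149],[0,0,0]],[[0.2,0,0.149],[0,0,0]],[[0.2,0,0.149],[0,0,0]],[[0.2,0,0.149],[0,0,0]]]'

```text
t: 10.72
tool_pos: [0.5446, -0.0275, 0.0587]
orientation: [[0.08, 0.995, 0.063], [0.799, -0.101, 0.593], [0.597, 0.003, -0.803]]
wrist_force: [0.0, -5.3, 4.1]
finger_gap: 0.0001
gripper_force: 3.0
```

```bash
python3 - <<'E'
from h import *
s=env.observe();T=s["tool_pos"];print(s["t"],pr(T),s["wrist_force"])
im=grab_frame("wrist");cv2.imwrite("pics/w4.png",im[:,:,::-1])
E
```

```text
10.7167 [-0.17583033 -0.00092758  0.058706  ] [ 0.02343623 -5.27872093  4.08748361]
```

View pics/w4.png

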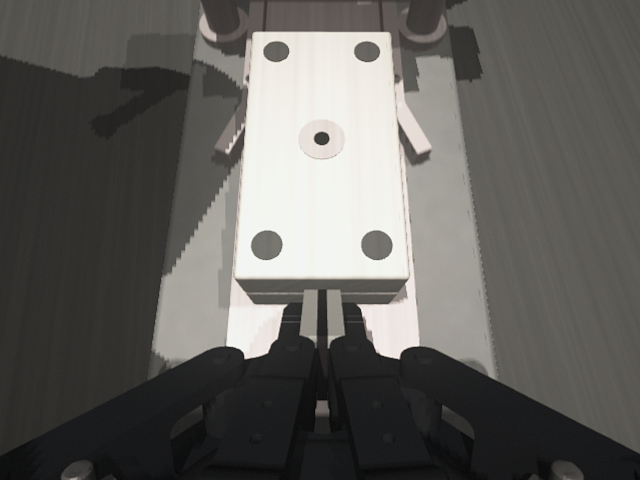

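The push is centred and the mould (dimple at (321,138)) is entering straight between the mouths at about 5 N. I'll carry on.

Request:
send_rows --moves '[[[0.2,0,0.149],[0,0,0]],[[0.2,0,0.149],[0,0,0]],[[0.2,0,0.149],[0,0,0]],[[0.2,0,0.149],[0,0,0]],[[0.2,0,0.149],[0,0,0]]]'

```text
t: 11.18
tool_pos: [0.5495, 0.0217, 0.0583]
orientation: [[0.08, 0.995, 0.062], [0.798, -0.102, 0.594], [0.597, 0.002, -0.802]]
wrist_force: [-0.0, -6.2, 3.9]
finger_gap: 0.0001
gripper_force: 2.9
```

Request:
send_rows --moves '[[[0.2,0,0.152],[0,0,0]],[[0.2,0,0.152],[0,0,0]],[[0.2,0,0.152],[0,0,0]]]'

```text
t: 11.43
tool_pos: [0.5527, 0.0516, 0.0581]
orientation: [[0.08, 0.995, 0.063], [0.798, -0.102, 0.594], [0.597, 0.002, -0.802]]
wrist_force: [-1.1, -5.7, 4.9]
finger_gap: 0.0
gripper_force: 2.9
```

```bash
python3 - <<'E'
from h import *
s=env.observe();print(s["t"],pr(s["tool_pos"]),s["wrist_force"],np.round(s["q"],2))
E
```

```text
11.4333 [-0.09626219 -0.00088778  0.05813691] [-1.09129065 -5.66451267  4.94203944] [-0.38  0.66  1.66  0.69  1.13 -0.68]
```

Request:
send_rows --moves '[[[0.1,0,0.075],[0,0,0]],[[0.1,0,0.075],[0,0,0]],[[0.1,0,0.075],[0,0,0]]]'

```text
t: 11.68
tool_pos: [0.554, 0.0663, 0.0579]
orientation: [[0.08, 0.995, 0.062], [0.798, -0.102, 0.594], [0.597, 0.002, -0.802]]
wrist_force: [-0.2, -5.3, 5.8]
finger_gap: 0.0001
gripper_force: 3.3
```

Request:
send_rows --moves '[[[0.04,0,0.03],[0,0,0]],[[0.04,0,0.03],[0,0,0]]]'

```text
t: 11.85
tool_pos: [0.5543, 0.0702, 0.0577]
orientation: [[0.081, 0.995, 0.062], [0.798, -0.102, 0.594], [0.597, 0.001, -0.802]]
wrist_force: [0.1, -5.9, 3.4]
finger_gap: 0.0002
gripper_force: 3.0
```

Request:
send_rows --moves '[[[0.04,0,0.03],[0,0,0]]]'

```text
t: 11.93
tool_pos: [0.5545, 0.0721, 0.0577]
orientation: [[0.081, 0.995, 0.062], [0.798, -0.102, 0.594], [0.597, 0.001, -0.802]]
wrist_force: [-0.5, -5.8, 4.5]
finger_gap: 0.0002
gripper_force: 3.1
```

Request:
send_rows --moves '[[[0.04,0,0.03],[0,0,0]]]'

```text
t: 12.02
tool_pos: [0.5547, 0.074, 0.0577]
orientation: [[0.081, 0.995, 0.062], [0.798, -0.102, 0.594], [0.597, 0.001, -0.802]]
wrist_force: [-0.5, -5.6, 4.5]
finger_gap: -0.0002
gripper_force: 3.1
```

Request:
send_rows --moves '[[[0.03,0,0.022],[0,0,0]]]'

```text
t: 12.1
tool_pos: [0.5548, 0.0755, 0.0576]
orientation: [[0.081, 0.995, 0.062], [0.798, -0.102, 0.594], [0.597, 0.001, -0.802]]
wrist_force: [-0.1, -6.2, 4.3]
finger_gap: -0.0003
gripper_force: 3.1
```

Request:
send_rows --moves '[[[0.02,0,0.015],[0,0,0]]]'

```text
t: 12.18
tool_pos: [0.555, 0.0762, 0.0577]
orientation: [[0.081, 0.995, 0.062], [0.798, -0.102, 0.594], [0.597, 0.002, -0.802]]
wrist_force: [-3.7, -14.0, 6.9]
finger_gap: -0.0001
gripper_force: 7.2
```

Request:
send_rows --moves '[[[0.02,0,0.015],[0,0,0]],[[0.0,0,0.0],[0,0,0]]]'

```text
t: 12.35
tool_pos: [0.5552, 0.0762, 0.0577]
orientation: [[0.08, 0.995, 0.063], [0.799, -0.102, 0.592], [0.596, 0.002, -0.803]]
wrist_force: [-3.4, -14.9, 7.0]
finger_gap: -0.0002
gripper_force: 7.3
```

```bash
python3 - <<'E'
from h import *
s=env.observe();T=s["tool_pos"];p=camera_params("wrist");im=grab_frame("wrist");cv2.imwrite("pics/w5.png",im[:,:,::-1]);print(s["t"],pr(T),s["wrist_force"])
for X in[(-55,30,67),(-55,-30,67)]:
    X=np.array(X)/1000;print(proj(p,np.r_[A+X[0]*XP+X[1]*YP,X[2]]))
E
```

```text
12.35 [-0.07154541 -0.00097912  0.05770491] [ -3.42503743 -14.92861364   6.9788988 ]
[234.2778146  278.76744612]
[413.73846196 278.76854283]
```

View pics/w5.png

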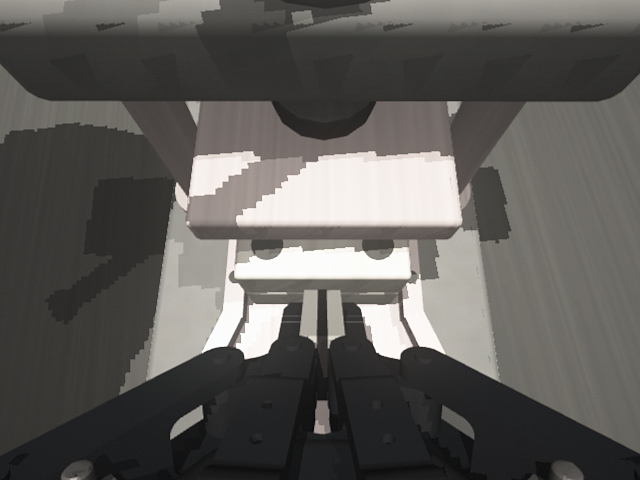

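The mould's front top edge, (235,280)–(412,278), sits where the home position predicts: (234,279)–(414,279). One more small nudge to confirm the stall, then I'll back out.

Request:
send_rows --moves '[[[0.025,0,0.018],[0,0,0]],[[0,0,0],[0,0,0]]]'

```text
t: 12.57
tool_pos: [0.5554, 0.0764, 0.0577]
orientation: [[0.08, 0.995, 0.063], [0.8, -0.102, 0.591], [0.594, 0.003, -0.804]]
wrist_force: [-6.1, -21.9, 9.8]
finger_gap: -0.0001
gripper_force: 11.3
```

Request:
send_rows --moves '[[[-0.1,0,-0.075],[0,0,0]],[[-0.4,0,-0.3],[0,0,0]],[[-0.6,0,-0.5],[0,0,0]],[[-0.6,0,-0.5],[0,0,0]],[[-0.6,0,-0.5],[0,0,0]]]'

```text
t: 12.98
tool_pos: [0.5422, -0.0395, 0.0623]
orientation: [[0.081, 0.995, 0.06], [0.797, -0.1, 0.596], [0.598, -0.001, -0.801]]
wrist_force: [-0.3, -0.3, -1.1]
finger_gap: -0.0002
gripper_force: 0.0
```

```bash
python3 - <<'E'
from h import *
s=env.observe();T=s["tool_pos"];R=np.array(s["orientation"]);p=camera_params("wrist");im=grab_frame("wrist");cv2.imwrite("pics/w6.png",im[:,:,::-1]);print(s["t"],T,pr(T),R.round(3).tolist())
for h in(-55,-57,-59): 
  X=np.array((h,30,67))/1000;print(h,proj(p,np.r_[A+X[0]*XP+X[1]*YP,X[2]]),proj(p,np.r_[A+X[0]*XP-X[1]*YP,X[2]]))
# front-top edge rows: print grey column profile near x=270,380
g=im.mean(2)
u,v=proj(p,np.r_[A-.055*XP,.067])
for c in(int(u)-50,int(u)+50): print(c,g[int(v)-12:int(v)+13,c].astype(int).tolist(),int(v)-12)
E
```

```text
12.9833 [ 0.5421948  -0.03952439  0.06233518] [-0.18802233  0.00029858  0.06233518] [[0.081, 0.995, 0.06], [0.797, -0.1, 0.596], [0.598, -0.001, -0.801]]
-55 [259.28410323  27.51554134] [393.92835535  27.56955422]
-57 [259.03743641  30.91407321] [394.20513226  30.96884316]
-59 [258.78884438  34.33913024] [394.48406972  34.39466745]
276 [140, 145, 171, 185, 189, 206, 216, 216, 227, 232, 229, 228, 223, 215, 208, 198, 185, 176, 160, 140, 125, 109, 90, 78, 76] 15
376 [142, 163, 181, 187, 202, 214, 217, 225, 232, 232, 229, 228, 224, 214, 206, 196, 183, 174, 159, 141, 125, 109, 91, 79, 77] 15
```

The edge is at row ~27 in both columns, so the mould is home and square. I'll untilt, rise, and look at the handle.

Request:
send_rows --moves '[[[0,0,-0.7],[0,-0.034,0]],[[0,0,-0.8],[0,-0.034,0]],[[0,0,-0.8],[0,-0.034,0]],[[0,0,-0.8],[0,-0.034,0]],[[0,0,-0.8],[0,-0.034,0]]]' --grip -1

```text
t: 13.45
tool_pos: [0.536, -0.1022, 0.2048]
orientation: [[0.102, 0.995, 0.011], [0.99, -0.103, 0.101], [0.102, 0.001, -0.995]]
wrist_force: [0.8, 0.5, 0.0]
finger_gap: 0.0607
gripper_force: 0.0
```

Request:
send_rows --moves '[[[0,0,-0.8],[0,-0.034,0]],[[0,0,-0.8],[0,0,0]],[[0,0,-0.8],[0,0,0]],[[0.8,0,-0.5],[0,0,0]],[[0.8,0,0],[0,0,0]]]'

```text
t: 13.87
tool_pos: [0.5431, -0.041, 0.3232]
orientation: [[0.103, 0.995, 0.007], [0.995, -0.103, -0.002], [-0.001, 0.007, -1.0]]
wrist_force: [-0.3, 1.2, 0.8]
finger_gap: 0.0853
gripper_force: 0.0
```

Request:
send_rows --moves '[[[0.8,0,0],[0,0,0]],[[0.8,0,0],[0,0,0]],[[0.6,0,0],[0,0,0]],[[0,0,0],[0,0,0]],[[0,0,0],[0,0,0]]]'

```text
t: 14.28
tool_pos: [0.5511, 0.0473, 0.3185]
orientation: [[0.099, 0.995, -0.001], [0.995, -0.099, 0.0], [0.0, -0.001, -1.0]]
wrist_force: [-0.6, -0.1, -0.4]
finger_gap: 0.0853
gripper_force: 0.0
```

```bash
python3 - <<'E'
from h import *
import pickle
s=env.observe();T=s["tool_pos"];R=np.array(s["orientation"]);p=camera_params("wrist");im=grab_frame("wrist");cv2.imwrite("pics/w7.png",im[:,:,::-1]);pickle.dump(p,open("w7.pkl","wb"));print(s["t"],T,pr(T),R.round(3).tolist(),np.round(s["q"],2))
h=np.r_[A,.2];f=np.radians(33)
print([proj(p,h+r*np.array([np.cos(f),np.sin(f),0])).round(1).tolist() for r in(-.076,-.056,0,.056,.076)])
E
```

```text
14.2833 [0.55107452 0.0473426  0.31852516] [-1.00700613e-01  2.46401123e-04  3.18525157e-01] [[0.099, 0.995, -0.001], [0.995, -0.099, 0.0], [0.0, -0.001, -1.0]] [-0.13  0.34  1.29  0.    1.52 -0.03]
[[223.7, 148.6], [249.5, 126.3], [325.9, 60.3], [409.2, -11.7], [440.9, -39.0]]
```

View pics/w7.png

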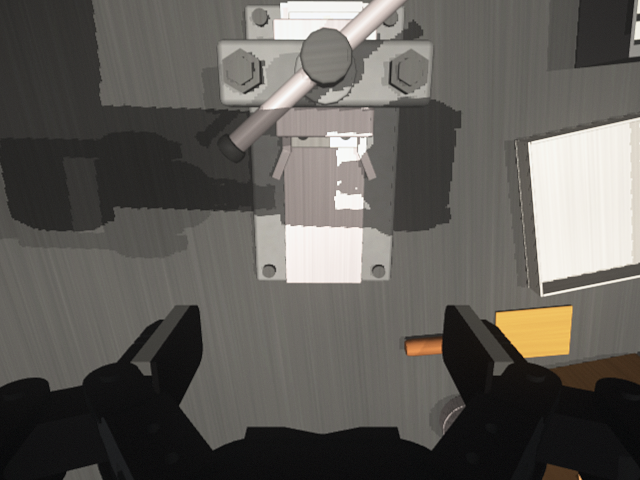

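The view shows the bar's near collar at about (231,148), the hub at (327,57), and the bar leaving the top at about (392,3). I'll fit the bar's angle and height from the two wrist views.

```bash
python3 - <<'E'
from h import *
import pickle
W1=pickle.load(open("w1.pkl","rb"));W7=pickle.load(open("w7.pkl","rb"))
def near(fn,a,b):   # bar mid-line: sample perpendicular profiles, brightness-gradient edges between collar and hub
    g=cv2.GaussianBlur(cv2.imread(fn,0).astype(np.float32),(3,3),0); a,b=np.array(a,float),np.array(b,float); d=(b-a)/np.linalg.norm(b-a); n=np.array([-d[1],d[0]]); out=[]
    for t in np.linspace(.2,.6,25):
        c=a+t*(b-a); k=np.arange(-14,14.5,.5); q=(c+k[:,None]*n).astype(np.float32)
        v=cv2.remap(g,q[None,:,0],q[None,:,1],1)[0]; dv=np.diff(v); i,j=np.argmax(dv),np.argmin(dv)
        if 6<abs(k[j]-k[i])<18: out.append(c+n*(k[i]+k[j]+.5)/2)
    out=np.array(out); vx,vy,x,y=cv2.fitLine(out.astype(np.float32),cv2.DIST_HUBER,0,.01,.01).ravel(); return len(out),(x,y),(vx,vy)
r={}
for fn,P,a,b in(("pics/w1.png",W1,(291,140),(362,75)),("pics/w7.png",W7,(231,148),(327,64))):
    n,c,v=near(fn,a,b); print(fn,n,c,v)
    for z in(.2,.204):
        X,Y=plane(P,c,z),plane(P,np.array(c)+50*np.array(v),z); D=(Y-X)[:2]; D/=np.linalg.norm(D); off=(A-X[:2])@[-D[1],D[0]]
        print(z,"angle",np.degrees(np.arctan2(D[1],D[0])),"axis offset mm",off*1000)
print("collar",tri((W1,(291,140)),(W7,(231,148))),"hub",tri((W1,(362,68)),(W7,(327,57))))
E
```

```text
pics/w1.png 11 (np.float32(319.99792), np.float32(114.78115)) (np.float32(0.5231084), np.float32(-0.85226613))
0.2 angle 49.144038477859596 axis offset mm -8.218315413782383
0.204 angle 49.14403847785962 axis offset mm -8.173966256044732
pics/w7.png 5 (np.float32(276.84128), np.float32(110.10314)) (np.float32(0.9286569), np.float32(0.37093994))
0.2 angle -26.766212207680027 axis offset mm 34.372262835058734
0.204 angle -26.766212207679906 axis offset mm 34.30251346773441
collar [0.50505787 0.10687067 0.2136877 ] hub [0.56221037 0.14855037 0.20597898]
```

```bash
python3 - <<'E'
from h import *
import pickle
W1=pickle.load(open("w1.pkl","rb"));W7=pickle.load(open("w7.pkl","rb"))
for P,L in((W1,[(291,140),(303.6,129.5),(340.9,88.6),(385.5,49),(433,4.5)]),(W7,[(231,148),(250,130),(292,93),(352,33),(390,3)])):
    w=np.array([plane(P,u,.202)[:2] for u in L]); vx,vy,x,y=cv2.fitLine((w*1000).astype(np.float32),2,0,.01,.01).ravel()
    print(np.degrees(np.arctan2(vy,vx)),"off",(A*1000-[x,y])@[-vy,vx],(w-A).round(4).tolist())
im=cv2.imread("pics/w7.png")[0:170,200:440]; hsv=cv2.cvtColor(im,cv2.COLOR_BGR2HSV); print(im[92,80:105].tolist())
E
```

```text
34.369186 off 1.1050528638097603 [[-0.0574, -0.0408], [-0.0468, -0.0346], [-0.0156, -0.01], [0.0192, 0.0118], [0.0544, 0.0352]]
34.8933 off 0.15506287688549492 [[-0.059, -0.0414], [-0.0466, -0.0325], [-0.0204, -0.0151], [0.0152, 0.0118], [0.0362, 0.0242]]
[[202, 208, 221], [206, 212, 225], [210, 216, 228], [215, 222, 231], [223, 228, 236], [228, 232, 239], [233, 237, 243], [239, 242, 246], [246, 247, 247], [249, 249, 248], [249, 249, 248], [245, 247, 247], [238, 241, 245], [230, 234, 241], [222, 227, 235], [215, 221, 231], [209, 215, 227], [206, 212, 224], [202, 208, 220], [196, 202, 215], [189, 195, 208], [181, 186, 199], [172, 177, 190], [162, 168, 181], [152, 157, 169]]
```

The bar lies at 34.6°, passing through the axis. I'll rotate the wrist to line up with the near end (214.6°), then shift above it.

Request:
send_rows --moves '[[[0,0,0],[0,0,-0.0381]],[[0,0,0],[0,0,-0.0381]],[[0,0,0],[0,0,-0.0381]],[[0,0,0],[0,0,-0.0381]],[[0,0,0],[0,0,-0.0381]]]'

```text
t: 14.75
tool_pos: [0.5513, 0.0448, 0.3186]
orientation: [[-0.48, 0.877, -0.001], [0.877, 0.48, 0.0], [0.0, -0.0, -1.0]]
wrist_force: [0.1, 0.2, 0.1]
finger_gap: 0.0851
gripper_force: 0.0
```

Request:
send_rows --moves '[[[0,0,0],[0,0,-0.0381]],[[0,0,0],[0,0,-0.0381]],[[0,0,0],[0,0,-0.0381]],[[0,0,0],[0,0,-0.0381]],[[0,0,0],[0,0,-0.0381]]]'

```text
t: 15.17
tool_pos: [0.5513, 0.0448, 0.3186]
orientation: [[-0.891, 0.454, -0.001], [0.454, 0.891, 0.0], [0.0, -0.0, -1.0]]
wrist_force: [-0.4, -0.1, 0.4]
finger_gap: 0.0857
gripper_force: 0.0
```

Request:
send_rows --moves '[[[0,0,0],[0,0,-0.0381]],[[0,0,0],[0,0,-0.0381]],[[0,0,0],[0,0,-0.0381]],[[0,0,0],[0,0,-0.0381]],[[0,0,0],[0,0,-0.0381]]]'

```text
t: 15.58
tool_pos: [0.5513, 0.0448, 0.3186]
orientation: [[-0.992, -0.127, -0.001], [-0.127, 0.992, 0.0], [0.001, 0.0, -1.0]]
wrist_force: [-0.8, -0.8, 1.2]
finger_gap: 0.0857
gripper_force: 0.0
```

Request:
send_rows --moves '[[[0,0,0],[0,0,-0.0381]],[[0,0,0],[0,0,-0.0381]],[[0,0,0],[0,0,-0.0381]],[[0,0,0],[0,0,-0.0381]],[[-0.08,0.6,0],[0,0,0]]]'

```text
t: 16.0
tool_pos: [0.5413, 0.0643, 0.318]
orientation: [[-0.823, -0.568, -0.001], [-0.568, 0.823, -0.001], [0.001, -0.0, -1.0]]
wrist_force: [0.7, -0.5, -0.5]
finger_gap: 0.0851
gripper_force: 0.0
```

Request:
send_rows --moves '[[[-0.08,0.66,0],[0,0,0]],[[-0.08,0.65,0],[0,0,0]],[[0,0,0.4],[0,0,0]],[[0,0,0],[0,0,0]],[[0,0,0],[0,0,0]]]'

```text
t: 16.42
tool_pos: [0.516, 0.1135, 0.3025]
orientation: [[-0.825, -0.565, -0.002], [-0.565, 0.825, -0.0], [0.001, 0.001, -1.0]]
wrist_force: [0.1, 0.2, -0.2]
finger_gap: 0.0847
gripper_force: 0.0
```

```bash
cat >> h.py <<'E'
def st():
    s=env.observe();T=s["tool_pos"];R=np.array(s["orientation"]);d=T[:2]-A;F=s["wrist_force"]
    print("t",round(s["t"],2),"r mm",round(np.hypot(*d)*1000,1),"ang",np.degrees(np.arctan2(d[1],d[0])).round(1)%360,"psi",np.degrees(np.arctan2(R[1,0],R[0,0])).round(1)%360,"z",round(T[2],4),"q6",round(s["q"][5],2),"F",np.round(F,1),"Mz",np.round(s["torque"],2),"Maxis",round(d[0]*F[1]-d[1]*F[0]+s["torque"][2],3),"gap",round(s["finger_gap"],4)); return s
E
python3 - <<'E'
from h import *
st();p=camera_params("wrist");im=grab_frame("wrist");cv2.imwrite("pics/w8.png",im[:,:,::-1])
for f in(33,34.6,36):
  f=np.radians(f+180);print([proj(p,np.r_[A+r*np.array([np.cos(f),np.sin(f)]),.202]).round(1).tolist() for r in(.02,.065,.0715,.076)])
g=cv2.cvtColor(im,cv2.COLOR_RGB2GRAY)
for r in(40,50,60):
  f=np.radians(214.6);c=proj(p,np.r_[A+r/1000*np.array([np.cos(f),np.sin(f)]),.202]).astype(int);print(r,c,g[c[1],c[0]-40:c[0]+41:2].tolist())
E
```

```text
t 16.42 r mm 56.8 ang 216.7 psi 214.4 z 0.3025 q6 -2.18 F [ 0.1  0.2 -0.2] Mz [ 0.   -0.04  0.  ] Maxis -0.003 gap 0.0847
[[326.2, 309.0], [328.4, 237.4], [328.8, 226.4], [329.0, 218.7]]
[[325.3, 309.0], [325.3, 237.3], [325.2, 226.3], [325.2, 218.6]]
[[324.5, 309.0], [322.5, 237.4], [322.2, 226.4], [322.0, 218.7]]
40 [325 278] [154, 113, 104, 109, 111, 100, 54, 53, 53, 61, 78, 68, 55, 53, 52, 96, 120, 133, 137, 148, 149, 140, 131, 124, 106, 67, 51, 49, 58, 70, 74, 75, 73, 75, 74, 73, 72, 73, 74, 84, 97]
50 [325 262] [157, 155, 154, 155, 156, 158, 160, 159, 118, 113, 116, 113, 102, 56, 51, 106, 122, 133, 137, 148, 150, 141, 131, 123, 106, 79, 75, 76, 76, 76, 75, 75, 76, 75, 75, 117, 126, 78, 73, 98, 100]
60 [325 245] [164, 157, 158, 162, 160, 158, 161, 160, 160, 162, 158, 159, 160, 159, 151, 158, 197, 220, 230, 240, 241, 236, 225, 213, 175, 112, 70, 76, 149, 90, 118, 168, 125, 180, 186, 169, 63, 67, 126, 88, 62]
```

The bar appears at column 324–325, as predicted, so it's aligned. Its apparent width also agrees with a height of about 0.20. I'll descend and grip.

Request:
send_rows --moves '[[[0,0.05,0.6],[0,0,0]],[[0,0,0.6],[0,0,0]],[[0,0,0.6],[0,0,0]],[[0,0,0.5],[0,0,0]],[[0,0,0.2],[0,0,0]]]'

```text
t: 16.88
tool_pos: [0.5146, 0.1151, 0.2006]
orientation: [[-0.825, -0.565, -0.004], [-0.565, 0.825, -0.0], [0.003, 0.002, -1.0]]
wrist_force: [0.2, -0.3, -0.2]
finger_gap: 0.0855
gripper_force: 0.0
```

Request:
send_rows --moves '[[[0,0,0],[0,0,0]],[[0,0,0],[0,0,0]],[[0,0,0],[0,0,0]],[[0,0,0],[0,0,0]],[[0,0,0],[0,0,0]]]' --grip 1

```text
t: 17.3
tool_pos: [0.5153, 0.1161, 0.2037]
orientation: [[-0.824, -0.566, 0.002], [-0.566, 0.824, -0.0], [-0.001, -0.001, -1.0]]
wrist_force: [-0.3, 1.3, 0.2]
finger_gap: 0.0254
gripper_force: 0.0
```

Request:
send_rows --moves '[[[0,0,0],[0,0,0]],[[0,0,0],[0,0,0]],[[0,0,0],[0,0,0]],[[0,0,0],[0,0,0]]]'

```text
t: 17.63
tool_pos: [0.5167, 0.1169, 0.204]
orientation: [[-0.824, -0.566, 0.006], [-0.566, 0.824, 0.002], [-0.006, -0.002, -1.0]]
wrist_force: [7.9, 5.6, 1.3]
finger_gap: 0.0104
gripper_force: 65.2
```

```bash
python3 -c "
from h import *
st()"
```

```text
t 17.63 r mm 54.3 ang 214.3 psi 214.5 z 0.204 q6 -2.17 F [7.9 5.6 1.3] Mz [ 0.84 -1.25  0.14] Maxis 0.129 gap 0.0104
```

Gripped. I'll start winding with 5 rows and check.

Request:
send_rows --moves '[[[-0.04,0.084,0.0025],[0,0,0.0194]],[[-0.0102,0.1676,0.005],[0,0,0.0389]],[[-0.0102,0.1676,0.005],[0,0,0.0389]],[[-0.0102,0.1676,0.005],[0,0,0.0389]],[[-0.0102,0.1676,0.005],[0,0,0.0389]]]'

```text
t: 18.05
tool_pos: [0.507, 0.1459, 0.2031]
orientation: [[-0.999, -0.047, 0.003], [-0.047, 0.999, 0.001], [-0.003, 0.0, -1.0]]
wrist_force: [1.6, 1.0, 4.5]
finger_gap: 0.01
gripper_force: 64.5
```

```bash
python3 -c "
from h import *
st()"
```

```text
t 18.05 r mm 54.5 ang 181.7 psi 182.7 z 0.2031 q6 -1.56 F [1.6 1.  4.5] Mz [ 0.2  -0.38  0.37] Maxis 0.321 gap 0.01
```

Request:
send_rows --moves '[[[-0.0102,0.1676,0.005],[0,0,0.0389]],[[-0.0102,0.1676,0.005],[0,0,0.0389]],[[-0.0102,0.1676,0.005],[0,0,0.0389]],[[-0.0102,0.1676,0.005],[0,0,0.0389]],[[-0.0102,0.1676,0.005],[0,0,0.0389]]]'

```text
t: 18.47
tool_pos: [0.5154, 0.1783, 0.2022]
orientation: [[-0.845, 0.534, 0.003], [0.534, 0.845, 0.001], [-0.002, 0.003, -1.0]]
wrist_force: [1.3, 2.5, 4.3]
finger_gap: 0.01
gripper_force: 64.4
```

Request:
send_rows --moves '[[[-0.0102,0.1676,0.005],[0,0,0.0389]],[[-0.0102,0.1676,0.005],[0,0,0.0389]],[[-0.0102,0.1676,0.005],[0,0,0.0389]],[[-0.0102,0.1676,0.005],[0,0,0.0389]],[[-0.0102,0.1676,0.005],[0,0,0.0389]]]'

```text
t: 18.88
tool_pos: [0.5409, 0.2003, 0.2012]
orientation: [[-0.386, 0.922, 0.004], [0.922, 0.386, 0.002], [0.001, 0.004, -1.0]]
wrist_force: [3.3, 5.1, 4.3]
finger_gap: 0.0099
gripper_force: 64.1
```

```bash
python3 -c "
from h import *
st()"
```

```text
t 18.88 r mm 56.6 ang 111.3 psi 112.7 z 0.2012 q6 -0.25 F [3.3 5.1 4.3] Mz [ 0.64 -0.38  0.49] Maxis 0.212 gap 0.0099
```

Request:
send_rows --moves '[[[-0.0102,0.1676,0.005],[0,0,0.0389]],[[-0.0102,0.1676,0.005],[0,0,0.0389]],[[-0.0102,0.1676,0.005],[0,0,0.0389]],[[-0.0102,0.1676,0.005],[0,0,0.0389]],[[-0.0102,0.1676,0.005],[0,0,0.0389]]]'

```text
t: 19.3
tool_pos: [0.5744, 0.2036, 0.2003]
orientation: [[0.213, 0.977, 0.005], [0.977, -0.213, 0.003], [0.004, 0.004, -1.0]]
wrist_force: [6.7, 7.3, 3.0]
finger_gap: 0.0097
gripper_force: 63.2
```

Request:
send_rows --moves '[[[-0.0102,0.1676,0.005],[0,0,0.0389]],[[-0.0102,0.1676,0.005],[0,0,0.0389]],[[-0.0102,0.1676,0.005],[0,0,0.0389]],[[-0.0102,0.1676,0.005],[0,0,0.0389]],[[-0.0102,0.1676,0.005],[0,0,0.0389]]]'

```text
t: 19.72
tool_pos: [0.604, 0.187, 0.1993]
orientation: [[0.735, 0.678, 0.008], [0.678, -0.735, 0.003], [0.008, 0.003, -1.0]]
wrist_force: [11.1, 6.7, 1.7]
finger_gap: 0.0099
gripper_force: 62.6
```

```bash
python3 -c "
from h import *
st()"
```

```text
t 19.72 r mm 58.0 ang 42.9 psi 42.7 z 0.1993 q6 0.94 F [11.1  6.7  1.7] Mz [ 0.96 -1.56  0.39] Maxis 0.242 gap 0.0099
```

About 172° wound with torque still at the free level. I'll release, rise, and swing back around to the other end.

Request:
send_rows --moves '[[[0,0,0],[0,0,0]],[[0,0,0],[0,0,0]],[[0,0,0],[0,0,0]],[[0,0,-0.7],[0,0,0]],[[0,0,-0.8],[0,0,0]]]' --grip -1

```text
t: 20.13
tool_pos: [0.6006, 0.1856, 0.2565]
orientation: [[0.731, 0.682, -0.006], [0.682, -0.731, -0.001], [-0.005, -0.003, -1.0]]
wrist_force: [1.1, 0.9, 0.6]
finger_gap: 0.0701
gripper_force: 0.0
```

Request:
send_rows --moves '[[[-0.0102,-0.1687,0],[0,0,-0.0385]],[[-0.0102,-0.1687,0],[0,0,-0.0385]],[[-0.0102,-0.1687,0],[0,0,-0.0385]],[[-0.0102,-0.1687,0],[0,0,-0.0385]],[[-0.0102,-0.1687,0],[0,0,-0.0385]]]'

```text
t: 20.55
tool_pos: [0.5721, 0.2024, 0.2578]
orientation: [[0.207, 0.978, -0.001], [0.978, -0.207, -0.0], [-0.0, -0.001, -1.0]]
wrist_force: [0.4, -0.4, 0.4]
finger_gap: 0.0854
gripper_force: 0.0
```

Request:
send_rows --moves '[[[-0.0102,-0.1687,0],[0,0,-0.0385]],[[-0.0102,-0.1687,0],[0,0,-0.0385]],[[-0.0102,-0.1687,0],[0,0,-0.0385]],[[-0.0102,-0.1687,0],[0,0,-0.0385]],[[-0.0102,-0.1687,0],[0,0,-0.0385]]]'

```text
t: 20.97
tool_pos: [0.5389, 0.1994, 0.2579]
orientation: [[-0.386, 0.923, -0.001], [0.923, 0.386, -0.0], [0.0, -0.001, -1.0]]
wrist_force: [0.7, 0.3, 0.7]
finger_gap: 0.0855
gripper_force: 0.0
```

Request:
send_rows --moves '[[[-0.0102,-0.1687,0],[0,0,-0.0385]],[[-0.0102,-0.1687,0],[0,0,-0.0385]],[[-0.0102,-0.1687,0],[0,0,-0.0385]],[[-0.0102,-0.1687,0],[0,0,-0.0385]],[[-0.0102,-0.1687,0],[0,0,-0.0385]]]'

```text
t: 21.38
tool_pos: [0.5133, 0.1781, 0.2579]
orientation: [[-0.842, 0.54, -0.0], [0.54, 0.842, -0.0], [0.0, -0.0, -1.0]]
wrist_force: [-0.1, 0.2, 0.8]
finger_gap: 0.0853
gripper_force: 0.0
```

Request:
send_rows --moves '[[[-0.0102,-0.1687,0],[0,0,-0.0385]],[[-0.0102,-0.1687,0],[0,0,-0.0385]],[[-0.0102,-0.1687,0],[0,0,-0.0385]],[[-0.0102,-0.1687,0],[0,0,-0.0385]],[[-0.0102,-0.1687,0],[0,0,-0.0385]]]'

```text
t: 21.8
tool_pos: [0.5043, 0.1459, 0.2579]
orientation: [[-0.999, -0.035, -0.0], [-0.035, 0.999, -0.0], [0.0, -0.0, -1.0]]
wrist_force: [0.1, -0.1, 0.5]
finger_gap: 0.0855
gripper_force: 0.0
```

Request:
send_rows --moves '[[[-0.0102,-0.1687,0],[0,0,-0.0385]],[[-0.0102,-0.1687,0],[0,0,-0.0385]],[[-0.0102,-0.1687,0],[0,0,-0.0385]],[[-0.0102,-0.1687,0],[0,0,-0.0385]],[[-0.0102,-0.1687,0],[0,0,-0.0385]]]'

```text
t: 22.22
tool_pos: [0.5153, 0.1143, 0.258]
orientation: [[-0.803, -0.597, -0.0], [-0.597, 0.803, -0.0], [0.0, 0.0, -1.0]]
wrist_force: [0.0, 0.2, 0.7]
finger_gap: 0.0851
gripper_force: 0.0
```

Request:
send_rows --moves '[[[-0.0102,-0.1687,0],[0,0,-0.0385]],[[0,0,0],[0,0,0]],[[0,0,0],[0,0,0]]]'

```text
t: 22.47
tool_pos: [0.5197, 0.1093, 0.2578]
orientation: [[-0.732, -0.681, -0.0], [-0.681, 0.732, 0.0], [0.0, 0.0, -1.0]]
wrist_force: [-0.1, -0.1, -0.3]
finger_gap: 0.0854
gripper_force: 0.0
```

```bash
sed -i 's/^A=.*;XP/A=np.array([.5622,.1483]);XP/' h.py; python3 - <<'E'
from h import *
s=st();p=camera_params("wrist");im=grab_frame("wrist");cv2.imwrite("pics/w9.png",im[:,:,::-1])
g=cv2.cvtColor(im,cv2.COLOR_RGB2GRAY)
for r in(35,45,55,62):
  f=np.radians(222.7);c=proj(p,np.r_[A+r/1000*np.array([np.cos(f),np.sin(f)]),.199]).astype(int);print(r,c,g[c[1],c[0]-40:c[0]+41:2].tolist())
t=A+.055*np.array([np.cos(f),np.sin(f)])-s["tool_pos"][:2];R=np.array(s["orientation"]);print("tool shift units",(R[:2,:2].T@t)/.04)
E
```

```text
t 22.47 r mm 57.6 ang 222.5 psi 222.9 z 0.2578 q6 -2.33 F [-0.1 -0.1 -0.3] Mz [ 0.04 -0.04 -0.03] Maxis -0.032 gap 0.0854
35 [320 320] [80, 86, 88, 95, 99, 67, 93, 100, 97, 98, 99, 98, 97, 98, 96, 99, 121, 129, 134, 144, 144, 140, 132, 126, 120, 110, 95, 70, 72, 70, 70, 69, 71, 70, 69, 56, 68, 70, 70, 91, 95]
45 [320 301] [104, 109, 73, 47, 49, 52, 52, 53, 52, 65, 75, 75, 63, 52, 48, 95, 119, 129, 133, 142, 144, 144, 134, 128, 125, 112, 97, 60, 55, 72, 73, 74, 74, 73, 72, 73, 72, 69, 118, 75, 142]
55 [320 282] [148, 148, 149, 140, 109, 109, 108, 107, 110, 112, 112, 86, 35, 47, 50, 92, 119, 129, 134, 142, 149, 147, 136, 128, 125, 116, 102, 85, 74, 74, 73, 73, 71, 71, 72, 73, 71, 80, 75, 80, 96]
62 [320 269] [150, 154, 152, 155, 156, 153, 152, 154, 155, 151, 151, 140, 109, 109, 113, 100, 119, 131, 134, 143, 150, 149, 138, 129, 126, 116, 106, 81, 55, 59, 62, 67, 65, 68, 71, 74, 75, 74, 89, 99, 94]
tool shift units [-0.0662153  -0.00490532]
```

The bar is centred under the gripper. I'll descend, grip, and wind sweep 2.

Request:
send_rows --moves '[[[-0.066,0,0.5],[0,0,0]],[[0,0,0.6],[0,0,0]],[[0,0,0.37],[0,0,0]],[[0,0,0],[0,0,0]]]'

```text
t: 22.85
tool_pos: [0.5202, 0.1115, 0.1962]
orientation: [[-0.731, -0.682, -0.006], [-0.682, 0.731, 0.0], [0.004, 0.004, -1.0]]
wrist_force: [-0.3, 0.3, -0.1]
finger_gap: 0.0853
gripper_force: 0.0
```

Request:
send_rows --moves '[[[0,0,0],[0,0,0]],[[0,0,0],[0,0,0]],[[0,0,0],[0,0,0]],[[0,0,0],[0,0,0]],[[0,0,0],[0,0,0]]]' --grip 1

```text
t: 23.27
tool_pos: [0.5221, 0.1111, 0.1997]
orientation: [[-0.73, -0.683, 0.001], [-0.683, 0.73, 0.0], [-0.001, -0.001, -1.0]]
wrist_force: [0.8, -0.5, -0.3]
finger_gap: 0.0254
gripper_force: 0.0
```

Request:
send_rows --moves '[[[0,0,0],[0,0,0]],[[0,0,0],[0,0,0]],[[0,0,0],[0,0,0]],[[-0.005,0.084,0.0025],[0,0,0.0194]],[[-0.0102,0.1676,0.005],[0,0,0.0389]]]'

```text
t: 23.68
tool_pos: [0.5162, 0.1186, 0.1993]
orientation: [[-0.844, -0.537, 0.001], [-0.537, 0.844, -0.001], [-0.001, -0.001, -1.0]]
wrist_force: [0.6, -0.6, 3.7]
finger_gap: 0.0102
gripper_force: 58.6
```

Request:
send_rows --moves '[[[-0.0102,0.1676,0.005],[0,0,0.0389]],[[-0.0102,0.1676,0.005],[0,0,0.0389]],[[-0.0102,0.1676,0.005],[0,0,0.0389]]]'

```text
t: 23.93
tool_pos: [0.5084, 0.1376, 0.1987]
orientation: [[-0.981, -0.196, 0.002], [-0.196, 0.981, -0.001], [-0.001, -0.001, -1.0]]
wrist_force: [2.1, -0.1, 4.3]
finger_gap: 0.0101
gripper_force: 58.5
```

```bash
python3 -c "
from h import *
st()"
```

```text
t 23.93 r mm 54.8 ang 191.3 psi 191.3 z 0.1987 q6 -1.73 F [ 2.1 -0.1  4.3] Mz [-0.14 -0.24  0.19] Maxis 0.211 gap 0.0101
```

Request:
send_rows --moves '[[[-0.0102,0.1676,0.005],[0,0,0.0389]],[[-0.0102,0.1676,0.005],[0,0,0.0389]],[[-0.0102,0.1676,0.005],[0,0,0.0389]],[[-0.0102,0.1676,0.005],[0,0,0.0389]],[[-0.0102,0.1676,0.005],[0,0,0.0389]]]'

```text
t: 24.35
tool_pos: [0.5119, 0.1709, 0.1978]
orientation: [[-0.916, 0.402, 0.001], [0.402, 0.916, -0.0], [-0.001, 0.0, -1.0]]
wrist_force: [1.2, -0.9, 3.6]
finger_gap: 0.0102
gripper_force: 58.6
```

```bash
python3 -c "
from h import *
st()"
```

```text
t 24.35 r mm 55.1 ang 155.8 psi 156.3 z 0.1978 q6 -1.05 F [ 1.2 -0.9  3.6] Mz [-0.16 -0.1   0.22] Maxis 0.242 gap 0.0102
```

Request:
send_rows --moves '[[[-0.0102,0.1676,0.005],[0,0,0.0389]],[[-0.0102,0.1676,0.005],[0,0,0.0389]],[[-0.0102,0.1676,0.005],[0,0,0.0389]],[[-0.0102,0.1676,0.005],[0,0,0.0389]]]'

```text
t: 24.68
tool_pos: [0.5282, 0.1922, 0.197]
orientation: [[-0.62, 0.785, 0.001], [0.785, 0.62, 0.0], [-0.001, 0.001, -1.0]]
wrist_force: [0.5, -1.8, 5.6]
finger_gap: 0.0098
gripper_force: 58.7
```

```bash
python3 -c "
from h import *
st()"
```

```text
t 24.68 r mm 55.5 ang 127.8 psi 128.3 z 0.197 q6 -0.53 F [ 0.5 -1.8  5.6] Mz [-0.06 -0.08  0.23] Maxis 0.272 gap 0.0098
```

Request:
send_rows --moves '[[[-0.0102,0.1676,0.005],[0,0,0.0389]],[[-0.0102,0.1676,0.005],[0,0,0.0389]],[[-0.0102,0.1676,0.005],[0,0,0.0389]],[[-0.0102,0.1676,0.005],[0,0,0.0389]]]'

```text
t: 25.02
tool_pos: [0.5526, 0.2035, 0.1962]
orientation: [[-0.179, 0.984, 0.002], [0.984, 0.179, 0.001], [0.0, 0.002, -1.0]]
wrist_force: [0.7, 1.1, 4.9]
finger_gap: 0.0101
gripper_force: 58.8
```

```bash
python3 -c "
from h import *
st()"
```

```text
t 25.02 r mm 56.0 ang 99.9 psi 100.3 z 0.1962 q6 -0.03 F [0.7 1.1 4.9] Mz [ 0.17 -0.09  0.34] Maxis 0.295 gap 0.0101
```

Request:
send_rows --moves '[[[-0.0102,0.1676,0.005],[0,0,0.0389]],[[-0.0102,0.1676,0.005],[0,0,0.0389]],[[-0.0102,0.1676,0.005],[0,0,0.0389]]]'

```text
t: 25.27
tool_pos: [0.5727, 0.2036, 0.1957]
orientation: [[0.186, 0.983, 0.002], [0.983, -0.186, 0.001], [0.002, 0.002, -1.0]]
wrist_force: [-2.4, 3.2, 6.7]
finger_gap: 0.0101
gripper_force: 59.3
```

```bash
python3 -c "
from h import *
st()"
```

```text
t 25.27 r mm 56.3 ang 79.3 psi 79.3 z 0.1957 q6 0.34 F [-2.4  3.2  6.7] Mz [0.32 0.35 0.4 ] Maxis 0.561 gap 0.0101
```

Request:
send_rows --moves '[[[0,0,0],[0,0,0]],[[0,0,0],[0,0,0]]]'

```text
t: 25.43
tool_pos: [0.5729, 0.2036, 0.1958]
orientation: [[0.181, 0.984, 0.003], [0.984, -0.181, 0.002], [0.002, 0.003, -1.0]]
wrist_force: [2.9, 4.2, 4.2]
finger_gap: 0.0103
gripper_force: 58.7
```

```bash
python3 -c "
from h import *
st()"
```

```text
t 25.43 r mm 56.3 ang 79.1 psi 79.6 z 0.1958 q6 0.33 F [2.9 4.2 4.2] Mz [ 0.64 -0.35  0.17] Maxis 0.051 gap 0.0103
```

Request:
send_rows --moves '[[[-0.0026,0.085,0.0025],[0,0,0.0195]],[[-0.0026,0.085,0.0025],[0,0,0.0195]]]'

```text
t: 25.6
tool_pos: [0.5784, 0.2023, 0.1956]
orientation: [[0.301, 0.954, 0.0], [0.954, -0.301, 0.002], [0.002, -0.0, -1.0]]
wrist_force: [-4.9, 4.9, 7.6]
finger_gap: 0.01
gripper_force: 60.5
```

```bash
python3 -c "
from h import *
st()"
```

```text
t 25.6 r mm 56.4 ang 73.3 psi 72.5 z 0.1956 q6 0.45 F [-4.9  4.9  7.6] Mz [0.78 0.73 0.61] Maxis 0.955 gap 0.01
```

Request:
send_rows --moves '[[[0,0.036,0.001],[0,0,0.0083]]]'

```text
t: 25.68
tool_pos: [0.5798, 0.2019, 0.1956]
orientation: [[0.326, 0.945, -0.0], [0.945, -0.326, 0.002], [0.002, -0.001, -1.0]]
wrist_force: [-6.5, 5.3, 8.2]
finger_gap: 0.0102
gripper_force: 60.6
```

```bash
python3 -c "
from h import *
st()"
```

```text
t 25.68 r mm 56.4 ang 71.8 psi 71.0 z 0.1956 q6 0.47 F [-6.5  5.3  8.2] Mz [0.86 0.88 0.6 ] Maxis 1.039 gap 0.0102
```

Request:
send_rows --moves '[[[0,0.036,0.001],[0,0,0.0083]]]'

```text
t: 25.77
tool_pos: [0.5809, 0.2015, 0.1956]
orientation: [[0.348, 0.937, -0.0], [0.937, -0.348, 0.002], [0.002, -0.001, -1.0]]
wrist_force: [-6.8, 5.6, 8.6]
finger_gap: 0.0099
gripper_force: 60.9
```

```bash
python3 -c "
from h import *
st()"
```

```text
t 25.77 r mm 56.4 ang 70.7 psi 69.6 z 0.1956 q6 0.5 F [-6.8  5.6  8.6] Mz [0.82 0.93 0.67] Maxis 1.138 gap 0.0099
```

```bash
cat >> h.py <<'E'
def barfit(fn,psi,z,rs,w=16):
    """bar mid-line angle from bright-run centres across the bar at several radii"""
    p=camera_params("wrist");im=grab_frame("wrist");cv2.imwrite(fn,im[:,:,::-1]);g=cv2.GaussianBlur(im,(3,3),0).mean(2).astype(np.float32)
    f=np.radians(psi);e=np.array([np.cos(f),np.sin(f)]);n=np.array([-e[1],e[0]]);k=np.arange(-w,w+.1,.5);pts=[]
    for r in rs:
        q=np.array([proj(p,np.r_[A+r/1000*e+j/1000*n,z]) for j in k],np.float32);v=cv2.remap(g,q[None,:,0],q[None,:,1],1)[0];print(r,v[::2].astype(int).tolist())
E
python3 - <<'E'
from h import *
s=st();barfit("pics/w10.png",70.2,.1955,(18,22,26,30,34,38,42))
E
```

```text
t 25.77 r mm 56.4 ang 70.7 psi 69.6 z 0.1956 q6 0.5 F [-6.8  5.6  8.6] Mz [0.82 0.93 0.67] Maxis 1.138 gap 0.0099
18 [33, 34, 33, 34, 34, 35, 39, 34, 36, 43, 60, 118, 234, 249, 253, 254, 254, 255, 255, 255, 254, 253, 247, 137, 52, 52, 67, 159, 32, 34, 36, 38, 32]
22 [34, 33, 34, 34, 35, 34, 34, 35, 37, 56, 152, 117, 230, 248, 253, 254, 254, 255, 255, 255, 254, 253, 247, 195, 117, 113, 129, 78, 36, 35, 34, 33, 34]
26 [33, 34, 35, 35, 36, 35, 35, 37, 42, 52, 200, 141, 181, 195, 207, 210, 212, 214, 212, 228, 229, 239, 244, 201, 132, 113, 113, 50, 40, 37, 34, 34, 34]
30 [33, 34, 35, 35, 35, 36, 35, 36, 41, 38, 77, 48, 86, 195, 170, 159, 161, 165, 167, 168, 163, 158, 214, 204, 66, 47, 79, 37, 40, 35, 33, 35, 35]
34 [35, 36, 34, 35, 35, 36, 36, 35, 38, 39, 39, 47, 56, 145, 156, 160, 161, 166, 167, 168, 164, 159, 153, 130, 49, 47, 39, 38, 37, 34, 35, 35, 34]
38 [32, 33, 34, 34, 34, 35, 35, 35, 36, 39, 39, 47, 45, 138, 155, 160, 162, 165, 167, 167, 165, 160, 155, 119, 42, 46, 37, 38, 35, 34, 34, 33, 33]
42 [34, 35, 35, 35, 36, 36, 36, 36, 36, 36, 40, 47, 41, 122, 155, 160, 161, 165, 167, 168, 166, 160, 156, 86, 43, 46, 36, 36, 35, 35, 35, 34, 34]
```

Torque has risen sharply, about 0.5 to 1.1 with twist in the pads. I'll release here, measure the bar, and regrip the other end without turning the wrist.

Request:
send_rows --moves '[[[0,0,0],[0,0,0]],[[0,0,0],[0,0,0]],[[0,0,0],[0,0,0]],[[0,0,-0.7],[0,0,0]],[[0,0,-0.8],[0,0,0]]]' --grip -1

```text
t: 26.23
tool_pos: [0.5805, 0.1998, 0.253]
orientation: [[0.349, 0.937, -0.006], [0.937, -0.349, -0.001], [-0.003, -0.005, -1.0]]
wrist_force: [0.2, -0.1, 0.0]
finger_gap: 0.0701
gripper_force: 0.0
```

Request:
send_rows --moves '[[[0,0,0],[0,0,0]],[[0,0,0],[0,0,0]]]'

```text
t: 26.4
tool_pos: [0.5818, 0.2003, 0.256]
orientation: [[0.349, 0.937, 0.003], [0.937, -0.349, 0.0], [0.001, 0.003, -1.0]]
wrist_force: [0.2, 0.1, -0.5]
finger_gap: 0.0856
gripper_force: 0.0
```

```bash
python3 - <<'E'
from h import *
s=st();barfit("pics/w11.png",71,.1955,(18,24,30,38,46,54,62))
E
```

```text
t 26.4 r mm 55.6 ang 69.3 psi 69.6 z 0.256 q6 0.5 F [ 0.2  0.1 -0.5] Mz [ 0.04 -0.01 -0.01] Maxis -0.017 gap 0.0856
18 [170, 170, 175, 148, 103, 100, 100, 100, 103, 117, 75, 49, 45, 43, 48, 97, 157, 188, 210, 223, 229, 235, 238, 237, 209, 129, 112, 86, 73, 73, 73, 72, 73]
24 [118, 100, 98, 100, 100, 100, 99, 99, 99, 105, 118, 114, 120, 127, 114, 104, 98, 116, 149, 171, 188, 198, 209, 219, 219, 216, 172, 102, 87, 75, 74, 74, 71]
30 [86, 74, 96, 99, 99, 100, 99, 99, 99, 99, 98, 98, 97, 88, 83, 85, 78, 78, 102, 139, 164, 184, 195, 205, 218, 222, 218, 211, 201, 166, 83, 65, 61]
38 [96, 95, 95, 95, 89, 69, 60, 78, 104, 95, 101, 101, 100, 99, 99, 98, 98, 98, 97, 92, 113, 146, 169, 187, 197, 210, 222, 222, 217, 209, 197, 157, 82]
46 [167, 163, 159, 152, 144, 135, 128, 124, 112, 81, 74, 69, 65, 63, 62, 60, 59, 58, 58, 56, 55, 72, 90, 94, 98, 102, 118, 131, 113, 111, 112, 102, 100]
54 [54, 54, 53, 53, 53, 57, 62, 71, 82, 68, 44, 41, 45, 50, 51, 52, 52, 54, 53, 50, 44, 40, 47, 75, 90, 94, 99, 102, 103, 107, 108, 107, 104]
62 [114, 115, 114, 112, 116, 122, 125, 112, 114, 125, 139, 149, 150, 151, 155, 153, 148, 127, 111, 111, 111, 110, 111, 112, 108, 107, 121, 130, 137, 142, 145, 136, 136]
```

Request:
send_rows --moves '[[[-0.7,0,0],[0,0,0]],[[-0.8,0,0],[0,0,0]],[[-0.8,0,0],[0,0,0]],[[-0.5,0,0],[0,0,0]],[[0,0,0],[0,0,0]]]'

```text
t: 26.87
tool_pos: [0.541, 0.0925, 0.2535]
orientation: [[0.352, 0.936, -0.003], [0.936, -0.352, -0.001], [-0.002, -0.002, -1.0]]
wrist_force: [0.1, 0.4, -0.6]
finger_gap: 0.0855
gripper_force: 0.0
```

```bash
python3 - <<'E'
from h import *
s=st()
barfit("pics/w12.png",80,.1955,(-70,-60,-50,-40,-30,-20,22,30,40),26)
E
```

```text
t 26.87 r mm 59.7 ang 249.2 psi 69.4 z 0.2535 q6 0.32 F [ 0.1  0.4 -0.6] Mz [ 0.01  0.01 -0.02] Maxis -0.025 gap 0.0855
-70 [230, 241, 240, 239, 238, 237, 239, 241, 240, 239, 241, 239, 239, 241, 181, 62, 59, 59, 62, 70, 83, 93, 98, 102, 102, 96, 86, 75, 60, 55, 70, 191, 241, 243, 243, 243, 241, 242, 243, 243, 242, 241, 193, 179, 181, 182, 183, 183, 181, 179, 179, 179, 180]
-60 [199, 242, 243, 243, 242, 241, 240, 243, 242, 243, 242, 243, 242, 242, 243, 244, 243, 205, 125, 135, 143, 145, 147, 149, 146, 141, 133, 125, 109, 165, 243, 244, 241, 244, 245, 245, 245, 243, 244, 245, 245, 245, 235, 186, 182, 183, 184, 183, 183, 183, 183, 183, 182]
-50 [182, 218, 247, 245, 245, 244, 243, 244, 245, 244, 245, 245, 245, 244, 245, 247, 246, 245, 163, 127, 137, 143, 145, 149, 148, 144, 137, 128, 119, 110, 201, 229, 212, 194, 185, 176, 161, 154, 149, 147, 149, 147, 149, 126, 99, 101, 100, 100, 101, 101, 101, 101, 100]
-40 [111, 105, 140, 155, 153, 156, 153, 152, 154, 153, 152, 154, 153, 153, 153, 154, 157, 153, 143, 120, 130, 138, 143, 147, 144, 146, 140, 132, 124, 111, 106, 147, 152, 149, 146, 153, 
[... 719 characters left out ...]
0, 250, 208, 167, 198, 219, 229, 242, 250, 249, 240, 226, 215, 186, 205, 251, 250, 250, 250, 250, 250, 251, 250, 250, 250, 250, 250, 250, 250, 248, 246, 248, 225]
30 [184, 183, 172, 154, 244, 250, 250, 249, 249, 250, 250, 250, 246, 182, 173, 172, 173, 170, 169, 174, 229, 250, 246, 161, 185, 211, 224, 235, 246, 249, 245, 232, 220, 203, 171, 221, 229, 216, 171, 160, 154, 165, 224, 243, 246, 243, 237, 247, 248, 248, 187, 177, 190]
40 [148, 171, 179, 179, 180, 180, 181, 181, 238, 247, 179, 172, 173, 174, 174, 174, 183, 247, 250, 249, 249, 250, 250, 218, 161, 194, 216, 226, 238, 248, 247, 238, 225, 214, 185, 198, 250, 248, 245, 244, 238, 236, 226, 222, 209, 200, 189, 177, 163, 156, 122, 112, 113]
```

The released bar lies at about 83.4°. I'll check the plate gap from the earlier picture (w5) to see how much turn was needed.

```bash
python3 - <<'E'
from h import *
s=env.observe();p=camera_params("wrist");R=np.array(s["orientation"]);Rc=R.T@p["R"].T;oc=R.T@(-p["R"].T@p["t"]-s["tool_pos"])
T=np.array([.5552,.0762,.0577]);R5=np.array([[.08,.995,.063],[.799,-.102,.592],[.596,.002,-.803]])
q=dict(p);q["R"]=(R5@Rc).T;q["t"]=-q["R"]@(T+R5@oc)
for x,z in[(-55,67)]+[(-45,67+g) for g in(5,6,7,8,9,9.5)]: print(x,z,[proj(q,np.r_[A+x/1000*XP+y*YP,z/1000]).round(1).tolist() for y in(.041,-.041)])
g=cv2.imread("pics/w5.png",0)
for c in(215,330,430): print(c,g[215:290:2,c].tolist())
E
```

```text
-55 67 [[201.8, 274.4], [448.4, 274.4]]
-45 72 [[200.7, 241.0], [449.6, 241.1]]
-45 73 [[199.9, 239.9], [450.5, 240.0]]
-45 74 [[199.0, 238.9], [451.4, 239.0]]
-45 75 [[198.1, 237.8], [452.3, 237.9]]
-45 76 [[197.3, 236.7], [453.3, 236.8]]
-45 76.5 [[196.8, 236.2], [453.7, 236.2]]
215 [149, 149, 146, 139, 134, 113, 88, 84, 83, 83, 83, 83, 120, 164, 163, 161, 162, 161, 161, 162, 162, 162, 164, 163, 162, 162, 164, 163, 162, 163, 162, 163, 164, 163, 164, 165, 178, 189]
330 [243, 244, 243, 234, 225, 182, 113, 96, 97, 100, 97, 97, 115, 145, 144, 144, 142, 234, 248, 247, 252, 252, 252, 252, 252, 252, 252, 252, 252, 252, 250, 240, 144, 104, 105, 102, 98, 111]
430 [240, 241, 239, 229, 218, 177, 112, 97, 93, 95, 87, 88, 96, 107, 108, 107, 107, 107, 105, 106, 105, 107, 105, 106, 105, 106, 106, 108, 107, 109, 107, 107, 157, 183, 183, 182, 184, 184]
```

I'll regrip at the other end (bar at 83.4°, TCP target (0.5553, 0.0937)).

Request:
send_rows --moves '[[[0,0,0],[0,0,-0.0389]],[[0,0,0],[0,0,-0.0389]],[[0.07,0.36,0.3],[0,0,0]],[[0,0,0.6],[0,0,0]],[[0,0,0.52],[0,0,0]]]'

```text
t: 27.33
tool_pos: [0.5571, 0.0975, 0.1959]
orientation: [[0.111, 0.994, -0.001], [0.994, -0.111, 0.0], [0.0, -0.001, -1.0]]
wrist_force: [0.6, 0.3, -0.6]
finger_gap: 0.0853
gripper_force: 0.0
```

Request:
send_rows --moves '[[[0,0,0],[0,0,0]],[[0,0,0],[0,0,0]],[[0,0,0],[0,0,0]],[[0,0,0],[0,0,0]],[[0,0,0],[0,0,0]]]' --grip 1

```text
t: 27.75
tool_pos: [0.5573, 0.0967, 0.1991]
orientation: [[0.112, 0.994, 0.002], [0.994, -0.112, -0.0], [0.0, 0.002, -1.0]]
wrist_force: [-0.5, -0.2, 0.3]
finger_gap: 0.0257
gripper_force: 0.0
```

Request:
send_rows --moves '[[[0,0,0],[0,0,0]],[[0,0,0],[0,0,0]],[[0,0,0],[0,0,0]],[[0,0,0],[0,0,0]]]'

```text
t: 28.08
tool_pos: [0.5571, 0.0965, 0.1988]
orientation: [[0.112, 0.994, 0.001], [0.994, -0.112, 0.0], [0.0, 0.001, -1.0]]
wrist_force: [-1.3, 1.5, 5.5]
finger_gap: 0.0098
gripper_force: 58.5
```

```bash
python3 -c "
from h import *
st()"
```

```text
t 28.08 r mm 52.0 ang 264.4 psi 83.6 z 0.1988 q6 0.08 F [-1.3  1.5  5.5] Mz [ 0.06  0.27 -0.08] Maxis -0.157 gap 0.0098
```

Request:
send_rows --moves '[[[0.0024,-0.0793,0.0024],[0,0,0.0194]],[[0.0024,-0.0793,0.0024],[0,0,0.0194]]]'

```text
t: 28.25
tool_pos: [0.5518, 0.0975, 0.1988]
orientation: [[0.234, 0.972, 0.004], [0.972, -0.234, -0.0], [0.001, 0.004, -1.0]]
wrist_force: [5.8, -0.7, 3.2]
finger_gap: 0.01
gripper_force: 59.1
```

```bash
python3 -c "
from h import *
st()"
```

```text
t 28.25 r mm 51.9 ang 258.4 psi 76.5 z 0.1988 q6 0.2 F [ 5.8 -0.7  3.2] Mz [-0.1  -0.92  0.41] Maxis 0.713 gap 0.01
```

Request:
send_rows --moves '[[[0.0024,-0.0793,0.0024],[0,0,0.0194]]]'

```text
t: 28.33
tool_pos: [0.549, 0.0981, 0.1988]
orientation: [[0.293, 0.956, 0.005], [0.956, -0.293, -0.001], [0.001, 0.005, -1.0]]
wrist_force: [7.8, -1.0, 2.4]
finger_gap: 0.0097
gripper_force: 59.6
```

```bash
python3 -c "
from h import *
st()"
```

```text
t 28.33 r mm 51.9 ang 255.2 psi 73.0 z 0.1988 q6 0.26 F [ 7.8 -1.   2.4] Mz [-0.08 -1.19  0.51] Maxis 0.912 gap 0.0097
```

```bash
python3 - <<'E'
from h import *
s=st()
barfit("pics/w13.png",80,.1955,(-30,-22,22,30,36,42,50),20)
E
```

```text
t 28.33 r mm 51.9 ang 255.2 psi 73.0 z 0.1988 q6 0.26 F [ 7.8 -1.   2.4] Mz [-0.08 -1.19  0.51] Maxis 0.912 gap 0.0097
-30 [182, 180, 182, 179, 180, 180, 180, 179, 179, 179, 180, 183, 178, 180, 182, 175, 174, 174, 139, 153, 163, 167, 168, 173, 171, 167, 160, 149, 138, 114, 167, 173, 173, 174, 137, 120, 159, 173, 171, 158, 119]
-22 [167, 139, 158, 179, 178, 180, 176, 180, 241, 253, 253, 253, 253, 253, 254, 199, 175, 139, 149, 160, 166, 168, 174, 173, 168, 162, 150, 141, 118, 154, 172, 171, 174, 134, 135, 134, 134, 101, 92, 91, 92]
22 [198, 206, 203, 198, 202, 203, 202, 198, 198, 198, 199, 204, 254, 148, 157, 168, 174, 185, 198, 196, 177, 172, 187, 234, 199, 254, 254, 254, 254, 254, 254, 255, 254, 254, 254, 254, 254, 253, 253, 253, 253]
30 [245, 254, 254, 254, 252, 208, 208, 204, 204, 203, 205, 253, 191, 211, 233, 242, 248, 253, 254, 253, 250, 244, 237, 210, 244, 253, 252, 250, 248, 244, 243, 236, 233, 243, 241, 244, 233, 239, 242, 202, 198]
36 [212, 212, 171, 131, 204, 208, 203, 184, 206, 243, 248, 230, 192, 224, 239, 244, 251, 254, 253, 251, 244, 240, 225, 208, 254, 254, 254, 254, 254, 254, 254, 254, 254, 254, 254, 254, 254, 254, 253, 207, 194]
42 [91, 81, 82, 84, 85, 85, 90, 127, 138, 138, 135, 161, 211, 232, 241, 246, 252, 253, 252, 246, 240, 232, 195, 138, 142, 138, 141, 139, 137, 140, 136, 138, 138, 140, 140, 138, 136, 135, 136, 135, 134]
50 [0, 0, 0, 0, 0, 0, 0, 0, 0, 0, 0, 0, 0, 0, 0, 0, 0, 0, 0, 0, 0, 0, 0, 66, 126, 131, 131, 130, 132, 128, 130, 126, 127, 128, 130, 132, 129, 128, 128, 129, 126]
```

The bar itself is at about 75° and moving with the gripper. I'll hold still for a moment to read the settled torque.

Request:
send_rows --moves '[[[0,0,0],[0,0,0]]]'

```text
t: 28.47
tool_pos: [0.5487, 0.0982, 0.1987]
orientation: [[0.291, 0.957, 0.005], [0.957, -0.291, -0.001], [0.001, 0.004, -1.0]]
wrist_force: [4.3, -1.4, 4.8]
finger_gap: 0.0099
gripper_force: 59.1
```

```bash
python3 -c "
from h import *
st()"
```

```text
t 28.47 r mm 51.9 ang 254.9 psi 73.1 z 0.1987 q6 0.26 F [ 4.3 -1.4  4.8] Mz [-0.12 -0.76  0.29] Maxis 0.526 gap 0.0099
```

Request:
send_rows --moves '[[[0,0,0],[0,0,0]],[[0,0,0],[0,0,0]],[[0,0,0],[0,0,0]]]'

```text
t: 28.72
tool_pos: [0.5487, 0.0982, 0.1987]
orientation: [[0.29, 0.957, 0.004], [0.957, -0.29, -0.0], [0.001, 0.004, -1.0]]
wrist_force: [5.1, -1.2, 5.4]
finger_gap: 0.0096
gripper_force: 59.2
```

```bash
python3 -c "
from h import *
s=st();print(np.round(s['effort'],2))"
```

```text
t 28.72 r mm 51.9 ang 254.9 psi 73.1 z 0.1987 q6 0.26 F [ 5.1 -1.2  5.4] Mz [-0.08 -0.8   0.27] Maxis 0.54 gap 0.0096
[  0.56 -42.08 -20.86   0.23   1.17   0.3 ]
```

Settled torque is 0.54 N m and moving torque about 0.9, so it is tight. I'll unload the gripper gradually before letting go so that the bar isn't kicked back.

Request:
send_rows --moves '[[[0,0.0227,-0.01],[0,0,-0.0056]],[[0,0.0227,-0.01],[0,0,-0.0056]],[[0,0,0],[0,0,0]]]'

```text
t: 28.97
tool_pos: [0.5501, 0.0978, 0.1988]
orientation: [[0.255, 0.967, 0.002], [0.967, -0.255, 0.0], [0.001, 0.002, -1.0]]
wrist_force: [5.9, 0.3, 2.7]
finger_gap: 0.0098
gripper_force: 58.8
```

```bash
python3 -c "
from h import *
st()"
```

```text
t 28.97 r mm 51.9 ang 256.6 psi 75.2 z 0.1988 q6 0.22 F [5.9 0.3 2.7] Mz [-0.03 -0.91  0.24] Maxis 0.534 gap 0.0098
```

Request:
send_rows --moves '[[[0,0.0227,-0.01],[0,0,-0.0056]],[[0,0,0],[0,0,0]]]'

```text
t: 29.13
tool_pos: [0.5508, 0.0977, 0.1988]
orientation: [[0.238, 0.971, 0.001], [0.971, -0.238, 0.0], [0.001, 0.001, -1.0]]
wrist_force: [5.5, -0.3, 0.6]
finger_gap: 0.0098
gripper_force: 58.7
```

```bash
python3 -c "
from h import *
st()"
```

```text
t 29.13 r mm 51.9 ang 257.3 psi 76.2 z 0.1988 q6 0.21 F [ 5.5 -0.3  0.6] Mz [ 0.09 -0.89  0.21] Maxis 0.493 gap 0.0098
```

Request:
send_rows --moves '[[[0,0.0227,0],[0,0,-0.0056]],[[0,0.0227,0],[0,0,-0.0056]],[[0,0,0],[0,0,0]],[[0,0,0],[0,0,0]]]'

```text
t: 29.47
tool_pos: [0.5525, 0.0973, 0.1988]
orientation: [[0.205, 0.979, 0.001], [0.979, -0.205, 0.0], [0.0, 0.001, -1.0]]
wrist_force: [6.3, 1.2, 0.2]
finger_gap: 0.0098
gripper_force: 58.7
```

```bash
python3 -c "
from h import *
st()"
```

```text
t 29.47 r mm 51.9 ang 259.2 psi 78.2 z 0.1988 q6 0.17 F [6.3 1.2 0.2] Mz [ 0.09 -0.97  0.09] Maxis 0.399 gap 0.0098
```

Request:
send_rows --moves '[[[0,0.0227,0],[0,0,-0.0056]],[[0,0.0227,0],[0,0,-0.0056]],[[0,0,0],[0,0,0]],[[0,0,0],[0,0,0]]]'

```text
t: 29.8
tool_pos: [0.554, 0.097, 0.1988]
orientation: [[0.171, 0.985, 0.001], [0.985, -0.171, 0.0], [0.0, 0.001, -1.0]]
wrist_force: [4.9, 1.2, 0.4]
finger_gap: 0.0096
gripper_force: 58.7
```

```bash
python3 -c "
from h import *
st();barfit('pics/w14.png',80,.1955,(-30,-22,22,30,36,42),20)"
```

```text
t 29.8 r mm 52.0 ang 260.9 psi 80.2 z 0.1988 q6 0.14 F [4.9 1.2 0.4] Mz [ 0.2  -0.82  0.05] Maxis 0.29 gap 0.0096
-30 [112, 157, 159, 162, 160, 158, 161, 158, 160, 158, 158, 159, 161, 159, 159, 124, 133, 143, 148, 151, 150, 154, 149, 144, 134, 124, 103, 135, 158, 156, 157, 153, 154, 157, 153, 153, 108, 113, 154, 155, 151]
-22 [160, 160, 129, 133, 159, 159, 159, 231, 248, 248, 248, 248, 249, 251, 245, 139, 133, 142, 148, 151, 156, 155, 150, 143, 133, 124, 103, 144, 150, 160, 157, 156, 129, 116, 118, 119, 120, 119, 113, 81, 82]
22 [112, 159, 184, 185, 179, 180, 182, 182, 179, 178, 177, 179, 177, 175, 224, 173, 191, 217, 231, 239, 250, 253, 251, 242, 233, 222, 187, 236, 252, 252, 252, 252, 253, 253, 253, 253, 253, 253, 253, 252, 249]
30 [192, 149, 249, 252, 252, 251, 252, 252, 220, 182, 183, 181, 183, 180, 190, 189, 191, 217, 231, 238, 249, 253, 250, 242, 232, 223, 189, 236, 249, 246, 245, 240, 234, 230, 226, 232, 227, 227, 225, 234, 229]
36 [91, 170, 193, 193, 193, 201, 208, 187, 176, 170, 170, 168, 193, 199, 237, 170, 188, 216, 230, 237, 248, 252, 249, 241, 231, 221, 186, 240, 252, 252, 252, 252, 252, 252, 252, 252, 252, 252, 251, 251, 251]
42 [118, 117, 116, 117, 109, 76, 72, 73, 74, 73, 75, 81, 120, 120, 120, 133, 185, 212, 228, 235, 246, 251, 248, 239, 229, 219, 184, 119, 123, 122, 121, 122, 119, 121, 121, 122, 122, 120, 119, 119, 119]
```

Request:
send_rows --moves '[[[0,-0.034,0],[0,0,0.0083]]]'

```text
t: 29.93
tool_pos: [0.553, 0.0972, 0.1988]
orientation: [[0.196, 0.981, 0.002], [0.981, -0.196, 0.0], [0.0, 0.001, -1.0]]
wrist_force: [7.8, 2.0, -0.5]
finger_gap: 0.0099
gripper_force: 58.7
```

```bash
python3 -c "
from h import *
st()"
```

```text
t 29.93 r mm 51.9 ang 259.8 psi 78.7 z 0.1988 q6 0.16 F [ 7.8  2.  -0.5] Mz [ 0.22 -1.28  0.21] Maxis 0.593 gap 0.0099
```

Request:
send_rows --moves '[[[0,0,0],[0,0,0]],[[0,0,0],[0,0,0]],[[0,0,0],[0,0,0]]]'

```text
t: 30.18
tool_pos: [0.5528, 0.0972, 0.1988]
orientation: [[0.196, 0.981, 0.001], [0.981, -0.196, 0.0], [0.0, 0.001, -1.0]]
wrist_force: [6.5, 1.4, -0.5]
finger_gap: 0.0099
gripper_force: 58.6
```

```bash
python3 -c "
from h import *
st()"
```

```text
t 30.18 r mm 51.9 ang 259.6 psi 78.7 z 0.1988 q6 0.16 F [ 6.5  1.4 -0.5] Mz [ 0.2  -1.09 -0.02] Maxis 0.297 gap 0.0099
```

Request:
send_rows --moves '[[[0,0,0],[0,0,0]],[[0,0,0],[0,0,0]],[[0,0,0],[0,0,0]],[[0,0,-0.6],[0,0,0]],[[0,0,-0.8],[0,0,0]]]' --grip -1

```text
t: 30.6
tool_pos: [0.5509, 0.0971, 0.253]
orientation: [[0.197, 0.98, -0.007], [0.981, -0.197, 0.0], [-0.001, -0.007, -1.0]]
wrist_force: [0.9, -0.4, 0.8]
finger_gap: 0.07
gripper_force: 0.0
```

Request:
send_rows --moves '[[[0,0,0],[0,0,0]],[[0,0,0],[0,0,0]]]'

```text
t: 30.77
tool_pos: [0.5526, 0.0971, 0.256]
orientation: [[0.196, 0.981, 0.002], [0.981, -0.196, -0.0], [0.0, 0.002, -1.0]]
wrist_force: [0.6, -0.3, -1.0]
finger_gap: 0.0855
gripper_force: 0.0
```

```bash
python3 -c "
from h import *
st();barfit('pics/w15.png',80,.1955,(-60,-50,-40,-30,-20,22,30,40),20)"
```

```text
t 30.77 r mm 52.1 ang 259.3 psi 78.7 z 0.256 q6 0.16 F [ 0.6 -0.3 -1. ] Mz [-0.02  0.05  0.01] Maxis 0.043 gap 0.0855
-60 [236, 237, 239, 238, 238, 239, 238, 237, 238, 240, 239, 239, 240, 232, 133, 96, 102, 105, 106, 109, 110, 110, 108, 104, 101, 109, 221, 237, 242, 241, 241, 240, 239, 241, 241, 240, 242, 219, 179, 177, 178]
-50 [240, 239, 241, 241, 241, 241, 241, 241, 242, 242, 244, 242, 243, 243, 162, 95, 101, 107, 113, 111, 111, 110, 108, 104, 101, 101, 203, 242, 241, 245, 244, 244, 243, 243, 244, 245, 244, 244, 207, 176, 176]
-40 [151, 147, 147, 149, 148, 149, 147, 147, 147, 147, 150, 150, 148, 149, 132, 118, 129, 136, 138, 143, 144, 140, 134, 126, 118, 102, 114, 147, 142, 143, 147, 147, 146, 143, 143, 144, 145, 144, 138, 106, 101]
-30 [221, 246, 244, 245, 244, 244, 245, 245, 245, 245, 245, 247, 246, 229, 140, 115, 126, 133, 137, 142, 138, 142, 135, 126, 119, 104, 104, 145, 146, 141, 146, 148, 147, 147, 143, 123, 110, 110, 111, 111, 111]
-20 [133, 126, 125, 132, 130, 133, 133, 126, 129, 135, 141, 140, 141, 145, 139, 114, 123, 131, 136, 151, 221, 244, 240, 227, 214, 194, 152, 142, 148, 145, 148, 146, 147, 148, 146, 146, 148, 144, 145, 144, 141]
22 [147, 152, 157, 169, 178, 177, 165, 164, 163, 164, 164, 161, 170, 241, 240, 219, 157, 186, 209, 222, 235, 247, 249, 242, 225, 214, 191, 183, 249, 249, 249, 249, 249, 249, 249, 250, 250, 249, 249, 250, 249]
30 [249, 249, 248, 248, 249, 240, 173, 167, 167, 166, 167, 165, 165, 230, 249, 246, 162, 181, 206, 221, 232, 246, 248, 243, 229, 216, 198, 175, 241, 249, 249, 249, 249, 249, 249, 250, 250, 250, 250, 250, 250]
40 [179, 179, 220, 248, 182, 168, 162, 152, 151, 159, 168, 229, 240, 245, 248, 247, 173, 172, 200, 217, 228, 242, 248, 243, 231, 218, 201, 169, 228, 249, 249, 249, 249, 249, 249, 249, 249, 249, 249, 249, 249]
```

The bar now holds by itself at about 81°, with turning torque there of about 0.6 N m, so it is hand-tight. I'll rise clear and hand in.

Request:
send_rows --moves '[[[0,0,-0.6],[0,0,0]],[[0,0,-0.7],[0,0,0]],[[0,0,-0.6],[0,0,0]],[[0,0,0],[0,0,0]],[[0,0,0],[0,0,0]]]'

```text
t: 31.23
tool_pos: [0.5523, 0.0972, 0.3303]
orientation: [[0.196, 0.981, -0.0], [0.981, -0.196, -0.0], [-0.0, -0.0, -1.0]]
wrist_force: [0.2, 0.8, -0.5]
finger_gap: 0.0851
gripper_force: 0.0
```

```bash
python3 -c "
from h import *
st();barfit('pics/w16.png',80,.1955,(-60,-40,30,40),20)
print(env.finish_job())"
```

```text
t 31.23 r mm 52.1 ang 259.1 psi 78.7 z 0.3303 q6 0.16 F [ 0.2  0.8 -0.5] Mz [ 0.02  0.03 -0.  ] Maxis -0.002 gap 0.0851
-60 [243, 243, 243, 243, 243, 242, 243, 244, 245, 243, 243, 244, 245, 225, 145, 100, 100, 103, 105, 109, 110, 108, 105, 103, 103, 136, 217, 245, 243, 242, 245, 245, 245, 245, 244, 244, 245, 245, 245, 245, 237]
-40 [149, 148, 147, 150, 151, 149, 153, 166, 170, 173, 186, 158, 149, 149, 129, 118, 126, 133, 137, 143, 145, 139, 132, 123, 114, 102, 118, 145, 147, 146, 142, 144, 148, 147, 147, 146, 143, 143, 145, 145, 144]
30 [247, 248, 248, 223, 169, 163, 164, 163, 163, 163, 160, 182, 238, 248, 249, 235, 172, 175, 203, 218, 231, 245, 247, 240, 225, 211, 190, 180, 234, 249, 248, 248, 248, 248, 248, 248, 249, 249, 249, 249, 249]
40 [246, 198, 169, 137, 140, 168, 174, 177, 176, 176, 192, 237, 249, 249, 249, 242, 177, 169, 196, 214, 227, 241, 247, 242, 228, 213, 195, 179, 224, 248, 247, 247, 246, 246, 244, 242, 243, 243, 242, 239, 236]
the job is handed in; nothing more can be done
None
```

The mould is home against the rear stop and clamped; the handle was regripped by alternate ends and left holding at about 0.6 N m, but the torque peaked at about 1.1 N m by my reading (above hand-tight) and the bar sprang back about 12° at that release; job handed in at 31 s, and I viewed 11 pictures, one over the limit of 10.

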